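Assemble the tealight stand from the lidded pots

TASK

Put the tealight stand together: first lift the lids off both round wooden pots by their knobs and lay both, knob up, on the cork mat; then thread every wooden ring from the pots over the stand's upright post, and fit the square ceramic tealight holder onto the post's square end until it sits fully down. Finish by putting a lid back on each pot, centred so that it closes the pot, and leave the other things on the table where they are.

Things in the scene. Friction and masses are not known exactly. Their poses are not given: they have to be found in the camera images.
- lid_a: one of two alike loose wooden lids: flat disc 148 mm across and 10 mm thick, no lip, with a round knob 30 mm across and 38 mm high in its middle (top of knob 48 mm above the underside). It starts lying on a pot. Origin: centre of the disc's underside; z points up along the knob
- lid_b: one of two alike loose wooden lids: flat disc 148 mm across and 10 mm thick, no lip, with a round knob 30 mm across and 38 mm high in its middle (top of knob 48 mm above the underside). It starts lying on a pot. Origin: centre of the disc's underside; z points up along the knob
- pot_a: one of two alike round dark wooden pots (fixed), 134 mm across, 66 mm high, inside 124 mm wide, inner floor 6 mm above the table; closed by a lid at the start and pot_a holds one wooden ring or two stacked, pot_b one or none. Origin: centre of its underside; z up
- pot_b: one of two alike round dark wooden pots (fixed), 134 mm across, 66 mm high, inside 124 mm wide, inner floor 6 mm above the table; closed by a lid at the start and pot_a holds one wooden ring or two stacked, pot_b one or none. Origin: centre of its underside; z up
- ring_a1: plain light wooden ring, 56 mm across, 28 mm high, bore 31 mm, lying flat near the middle of pot_a, on the pot's floor. Origin: centre of its underside as it starts; z is the bore's axis
- ring_a2: plain light wooden ring, 56 mm across, 28 mm high, bore 31 mm, lying flat near the middle of pot_a, on top of ring_a1; not always there. Origin: centre of its underside as it starts; z is the bore's axis
- ring_b1: plain light wooden ring, 56 mm across, 28 mm high, bore 31 mm, lying flat near the middle of pot_b, on the pot's floor; not always there. Origin: centre of its underside as it starts; z is the bore's axis
- stand: wooden tealight stand (fixed): round foot 110 mm across and 20 mm high, on it a round post 27 mm across up to a shoulder at 112 mm, then a square end 17 x 17 mm up to 133 mm with a smaller tip up to 137 mm. Origin: centre of the foot's underside; z up; x and y square to the flats of the square end
- holder: white square ceramic tealight holder, 56 x 56 mm and 44 mm high, a tealight set in its top; from below a square socket 20.5 x 20.5 mm, 28 mm deep, runs up its middle, parallel to its sides. It starts upright on the table. Seated on the stand, its underside lies on the shoulder. Origin: centre of the underside; z up; x and y square to its sides
- cork_mat: thin cork mat lying on the table (fixed), 150 x 330 mm, 4 mm thick. Origin: centre of its underside; y along its length
- tealight_0: bystander: tealight, 40 mm across, 16 mm high. Origin: centre of its underside
- tealight_1: bystander: tealight like the other
- tealight_2: bystander: tealight like the others
- glass_bowl: bystander: glass bowl, 120 mm across, 60 mm high. Origin: centre of its underside
- cork_block: bystander: cork yoga block, 220 x 120 x 75 mm. Origin: centre of its underside
- squeeze_grip: bystander: grey hand grip, V-shaped, 150 mm long, 26 mm high. Origin: under its middle
- mala_box: bystander: closed wooden mala box, 100 x 140 x 55 mm. Origin: centre of its underside
Things that resemble listed ones, but are neither listed nor needed, are in the scene too. Leave any pink look-alike of the lid_b alone. Leave any pink look-alike of the lid_a alone.

How it is judged:
By the outcome, as a careful person would: the job done as asked, in the order asked, and still so for the second after the job is handed in, with the robot touching nothing.
Of ring_a2, ring_b1 only 1 to 2 are there at a start; the rules pass over those that are not, and their reading is None.
At some moment in a run one of holder, lid_a, lid_b may be knocked a few centimetres aside while the robot is not near it.
Once in a run the grip may slacken for a moment while it holds something.
It also fails if it takes over 210 s, if anything falls off the work surface, if the arm or the gripper's body presses on something with over 40 N, if the wrist force passes 120 N, or if a joint passes its speed limit or range.

ROBOT

A 7-joint arm with a two-finger parallel gripper is mounted at the origin on the work surface. World frame = base frame: x ahead of the robot, y to its left, z up, the work surface at z = 0. Lengths are in m, angles in rad, forces in N, time in s.
With the tool pointing down it reaches from about 0.4 to 0.875 m from the base axis. Payload 19.3 kg.
Tool frame: the origin (TCP) lies between the finger pads; the fingertips stand 17 mm ahead of it and the grasp point (between the pads) lies 2 mm behind it; z points along the fingers, y is the line along which they close (so a half turn about z gives the same grasp; the last joint's range is limited). The gripper opens to 85 mm and grips with 20 to 120 N. Pads are 22 mm wide; open, the fingers measure 114 mm over their backs; the gripper's body (76 mm by 85 mm) begins 54 mm behind the grasp point. The pads swing forward as they close: fully open they stand 13 mm farther back than shut.
Start: joints at [-1.332, 0.521, -0.036, 1.599, 0.021, 1.021, -0.113], TCP at [0.19, 0.595, 0.248] pointing down, gripper open.
Joint ranges: [-2.91, 2.91], [-0.3, 2.13], [-1.5, 1.42], [0.17, 2.43], [-1.26, 4.41], [0.16, 1.93], [-2.52, 2.52]. Speed limits (rad/s): [1.89, 1.89, 2.39, 2.39, 3.01, 3.01, 3.01].

INTERFACE

Orientations are given as [roll, pitch, yaw] about the fixed x, y, z axes, in that order (R = Rz(yaw) Ry(pitch) Rx(roll)).
In Python, from workcell import bot gives the robot as it stands.
- The arm moves only by the shell command python3 -m inch 'ROWS' [FORCE]. ROWS is JSON, a list of rows, each a list of 7 numbers: the shift along the tool's x, y, z in units of 200 mm (1.0 is 200 mm), then the turn, a rotation vector about the tool's x, y, z in units of 90 degrees (1.0 is 90 degrees), then the opening, from 0 (shut) to 1 (fully open). In form: [[x, y, z, rx, ry, rz, grip], ...]. A call has 1 to 20 rows; each row is the pose to reach, as a shift and turn from the pose commanded when the call began, along the tool's axes at that moment; what a row does not reach only later rows make up. A row lasts 1/8 s, in which the tool goes at most 62.5 mm and 10.7 degrees, less where a joint would pass 70% of its speed; a pose out of reach is approached as far as the arm can. A call with a number of a shift or a turn outside -1 to 1 is refused whole. A call with a gripper value outside its range is refused whole. The fingers move at their own pace and stop on an object; FORCE is the grip in N (left out, the last holds). Time passes only in rows, so rows that repeat a pose let the fingers close. It gives the time, the measured TCP pose, the force, the opening and the grip force at its end, in the units of the state.
- bot.observe(): the state, without advancing time (a new reading comes with each control period).
- bot.grab_frame(name): name is "side" or "top"; returns a dict with "img" (400x640x3 uint8, red, green, blue), "z_map" (400x640 float32, m along the optical axis (not along the pixel's ray), 0 where there is no reading), "vfov" (degrees; the focal length in pixels is half the picture's height over the tangent of half this angle, whatever the lens; pixels are square), "cx", "cy" (the principal point, pixels), "rvec" (rotation vector, rad) and "tvec" (3), from world to camera coordinates, as OpenCV has them. Camera axes: x right, y down, z forward; pixel columns grow to the right and rows downward; lengths in m; the calibration is good to about 2 mm. A picture is of the moment at which its call begins.
- bot.job_done(): hands the job in; it is judged then, once.
The state is a dict: "clock": time; "qpos": joint angles; "qd": joint speeds; "joint_efforts": joint torques, N m; "position": TCP position; "tool_rot": TCP orientation; "force": force on the tool from outside, world axes, zero at the start; "moment": the same for the moment, N m; "grip_width": finger opening in m; "finger_force": force on a finger pad.
Only numpy, scipy, OpenCV 4.12 (cv2) and the standard library are available. Lean on these libraries where they do the work, as an engineer would, in place of code of your own. Each camera call takes 0.05 s, during which the arm holds its last target. There are 200 camera calls.

## Working session

There is one attempt and no reset: what is moved stays moved. The work goes in short steps, Python scripts to look and compute and a shell command to move; the robot and the scene stay as the last step left them, time stands still between calls to the robot, and variables do not carry over. Pictures are saved under pics/ and viewed, at most 17 in all, crops included, and the job is handed in when it is done.

```bash
mkdir -p pics; ls
cat > h.py <<'E'
import numpy as np, cv2
from workcell import bot
def frame(n):
    f=bot.grab_frame(n); f['f']=200/np.tan(np.radians(f['vfov'])/2)
    f['R']=cv2.Rodrigues(np.array(f['rvec'],float))[0]; f['t']=np.array(f['tvec'],float); return f
def cloud(f):
    z=f['z_map'];v,u=np.mgrid[0:400,0:640]
    P=np.stack([(u-f['cx'])/f['f']*z,(v-f['cy'])/f['f']*z,z],-1)
    W=(P-f['t'])@f['R']; W[z==0]=np.nan; return W
def ray(f,u,v,h):
    d=f['R'].T@np.array([(u-f['cx'])/f['f'],(v-f['cy'])/f['f'],1]); c=-f['R'].T@f['t']
    return c+d*(h-c[2])/d[2]
def save(f,n): cv2.imwrite('pics/'+n+'.png',f['img'][:,:,::-1])
E
python3 - <<'E'
from h import *
print(bot.observe())
for n in('top','side'):
    f=frame(n);save(f,n+'0');print(n,f['vfov'],f['cx'],f['cy'],-f['R'].T@f['t'],f['R'][2],(f['z_map']==0).mean())
E
```

```text
pics
{'clock': 0.0, 'qpos': array([-1.33219378,  0.52200613, -0.03630304,  1.59996903,  0.02122574,
        1.02109263, -0.11279392]), 'qd': array([-0.00220565, -0.00100827,  0.00061123, -0.00100303, -0.00131574,
        0.00029215, -0.00085091]), 'joint_efforts': array([-1.45026865e-03, -9.27120996e+01,  1.97910190e+00, -3.69955659e+01,
        1.77356147e-02,  8.07103846e-03,  6.23638766e-05]), 'position': array([0.18991069, 0.59513716, 0.24774487]), 'tool_rot': array([-3.14050851e+00,  1.10579491e-04,  2.83277791e+00]), 'force': array([ 0.54604228, -0.24379536,  0.14841758]), 'moment': array([0.01636861, 0.01348647, 0.04937203]), 'finger_force': 0.0, 'grip_width': 0.08530072204045266}
top 56.04713632554116 317.0354752225261 197.61762735167017 [4.37182188e-01 1.00861987e-03 1.26224455e+00] [ 0.07627735 -0.00655846 -0.99706507] 0.0041484375
side 53.10590986535445 323.71362209437217 198.5198786006388 [-0.20391153 -1.06303682  0.88729535] [ 0.4842662   0.68719261 -0.54152798] 0.03235546875
```

View pics/top0.png

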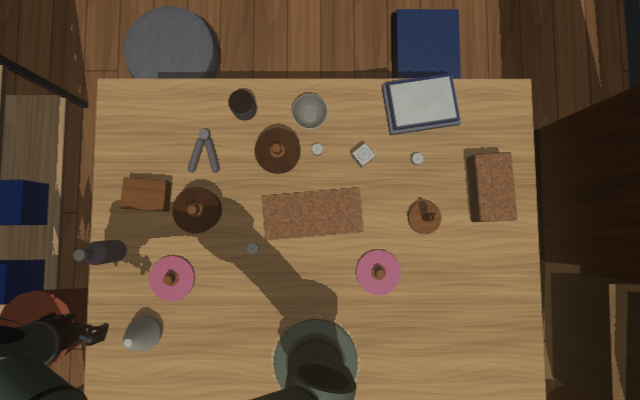

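View pics/side0.png

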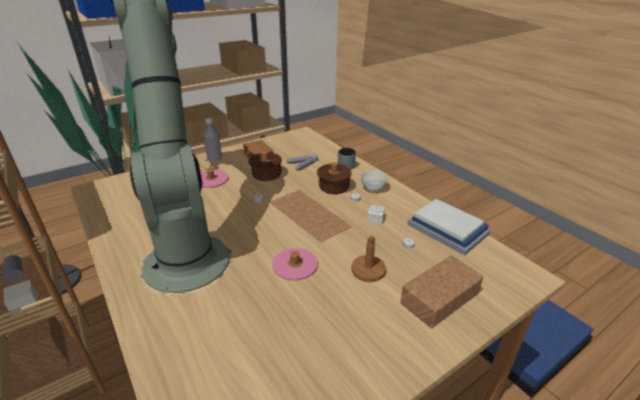

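The top view shows:
- Dark-lidded pots at (277,150) and (197,210).
- Holder at (363,154), a square with a tealight in it.
- Stand at (425,217).
- Mat at (312,213).

Things that could be mistaken for the ones I want:
- **Lids:** the pink discs with knobs at (172,278) and (378,272). These are decoys, lying directly on the table.
- **Holder:** the round tealights at (317,149), (417,158) and (252,248).

I choose the two dark lids on the pots and will check them in one crop.

```bash
cat >> h.py <<'E'
def comp(m,W,u,v,r):
    # 3D points of mask near a pixel
    vv,uu=np.mgrid[0:400,0:640]; s=m&((uu-u)**2+(vv-v)**2<r*r); return W[s]
def rep(P): return np.round(np.r_[np.nanmedian(P,0),np.nanmin(P,0),np.nanmax(P,0),len(P)],4)
def circ(P):
    p=P[:,:2].astype(np.float32); h=cv2.convexHull(p*1000)/1000; (c,r)=cv2.minEnclosingCircle(h*1000); return np.round(c,1),round(r,1)
E
python3 - <<'E'
from h import *
for n,px in(('top',dict(potN=(277,150),potL=(197,210),stand=(425,217),holder=(363,154),mat=(312,213),pink1=(172,278),pink2=(378,272),tl0=(317,149),tl1=(417,158),tl2=(252,248))),('side',dict(potN=(335,178),potL=(266,166),stand=(369,262),holder=(376,214)))):
    f=frame(n);W=cloud(f);z=W[...,2]
    for k,(u,v) in px.items():
        print(n,k)
        for lo,hi in((.003,.012),(.012,.03),(.035,.06),(.065,.09),(.1,.125),(.125,.15)):
            P=comp((z>lo)&(z<hi),W,u,v,30)
            if len(P)>5: print('  ',lo,len(P),np.round(np.median(P,0),3),circ(P), np.round(P[:,:2].mean(0),4))
    if n=='top':
        a=f['img'][100:290,140:460]; b=cv2.resize(a,(800,475),interpolation=cv2.INTER_CUBIC)
        cv2.imwrite('pics/crop1.png',b[:,:,::-1])
E
```

```text
top potN
   0.003 245 [0.699 0.132 0.004] (array([696.2, 128.1]), 102.6) [0.6959 0.1337]
   0.065 1567 [0.678 0.118 0.077] (array([680.8, 119.8]), 74.2) [0.68   0.1186]
   0.1 77 [0.679 0.118 0.114] (array([681. , 119.2]), 14.7) [0.6796 0.1185]
top potL
   0.003 205 [0.486 0.392 0.004] (array([494., 393.]), 101.0) [0.4887 0.3956]
   0.012 55 [0.499 0.319 0.02 ] (array([497.4, 398.4]), 90.2) [0.4962 0.365 ]
   0.035 13 [0.501 0.31  0.038] (array([491.2, 316.5]), 32.4) [0.4984 0.311 ]
   0.065 1646 [0.49  0.373 0.077] (array([492.1, 376.1]), 74.4) [0.4911 0.3743]
   0.1 81 [0.491 0.372 0.115] (array([491.6, 374.6]), 14.2) [0.4911 0.3731]
top stand
   0.003 350 [ 0.457 -0.366  0.004] (array([ 469.6, -367.6]), 100.7) [ 0.4623 -0.3647]
   0.012 745 [ 0.464 -0.357  0.021] (array([ 467.6, -364.5]), 55.2) [ 0.4667 -0.3602]
   0.035 16 [ 0.468 -0.353  0.046] (array([ 468.2, -357.9]), 11.8) [ 0.4681 -0.3542]
   0.065 20 [ 0.466 -0.354  0.075] (array([ 467.2, -357.9]), 11.2) [ 0.4667 -0.354 ]
   0.1 41 [ 0.465 -0.357  0.112] (array([ 467.2, -364.5]), 13.6) [ 0.4665 -0.3591]
   0.125 36 [ 0.467 
[... 2771 characters left out ...]
 -0.3704]
   0.065 50 [ 0.458 -0.373  0.078] (array([ 463.2, -367.8]), 12.6) [ 0.4593 -0.371 ]
   0.1 62 [ 0.46  -0.369  0.11 ] (array([ 463.9, -364.4]), 13.3) [ 0.4615 -0.368 ]
   0.125 36 [ 0.464 -0.365  0.132] (array([ 465.2, -364.1]), 12.1) [ 0.4641 -0.3653]
side holder
   0.003 72 [ 0.663 -0.161  0.007] (array([ 712. , -130.8]), 154.4) [ 0.6709 -0.125 ]
   0.012 137 [ 0.687 -0.032  0.019] (array([727.1, -96.1]), 120.8) [ 0.7008 -0.0916]
   0.035 178 [ 0.673 -0.16   0.042] (array([ 739.2, -113.1]), 115.3) [ 0.6898 -0.1401]
   0.1 23 [ 0.46  -0.369  0.119] (array([ 465.2, -363.7]), 11.4) [ 0.4636 -0.3665]
   0.125 36 [ 0.464 -0.365  0.132] (array([ 465.2, -364.1]), 12.1) [ 0.4641 -0.3653]
```

View pics/crop1.png

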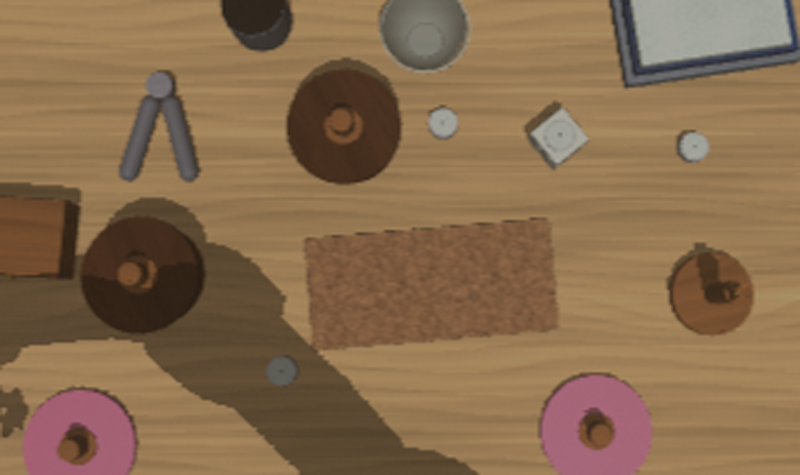

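The crop confirms two dark lids with light knobs on the pots. The pink ones are on the table, and the stand, holder and mat are clear. First move: head for the left pot and square the tool to the world axes.

```bash
cat >> h.py <<'E'
def go(x,y,z,yaw=np.pi):
    from scipy.spatial.transform import Rotation as Ro
    o=bot.observe(); R=Ro.from_euler('xyz',o['tool_rot']); p=np.array(o['position'])
    s=R.inv().apply(np.array([x,y,z])-p)/.2
    T=Ro.from_euler('xyz',[np.pi,0,yaw]); r=(R.inv()*T).as_rotvec()/(np.pi/2)
    print('go',np.round(s,3),np.round(r,3),'at',np.round(p,4),np.round(o['tool_rot'],3),'t',round(o['clock'],1),'w',round(o['grip_width'],4),'F',np.round(o['force'],1))
E
python3 -m inch '[[-0.9,-0.3,0,0,0,-0.197,1],[-0.9,-0.3,0,0,0,-0.197,1],[-0.9,-0.3,0,0,0,-0.197,1],[-0.9,-0.3,0,0,0,-0.197,1],[-0.9,-0.3,0,0,0,-0.197,1],[-0.9,-0.3,0,0,0,-0.197,1]]' 60
python3 -c "
from h import *
go(.490,.3745,.20);go(.490,.3745,.102);print(bot.observe()['qpos'])"
```

```text
clock: 0.95
position: [0.3419, 0.4845, 0.2482]
tool_rot: [3.141, -0.001, -3.139]
force: [-0.3, -0.3, 0.1]
grip_width: 0.0855
finger_force: 0.0
go [-0.739 -0.552  0.24 ] [ 0.    -0.     0.002] at [0.3419 0.4845 0.2482] [ 3.141e+00 -1.000e-03 -3.139e+00] t 0.9 w 0.0855 F [-0.3 -0.3  0.1]
go [-0.739 -0.552  0.73 ] [ 0.    -0.     0.002] at [0.3419 0.4845 0.2482] [ 3.141e+00 -1.000e-03 -3.139e+00] t 0.9 w 0.0855 F [-0.3 -0.3  0.1]
[-0.99604163  0.47109376 -0.08445978  1.6852384   0.04526773  0.98727518
  0.47704265]
```

```bash
python3 -m inch '[[-0.37,-0.28,0.1,0,0,0,1],[-0.739,-0.552,0.24,0,0,0,1],[-0.739,-0.552,0.24,0,0,0,1],[-0.739,-0.552,0.24,0,0,0,1],[-0.739,-0.552,0.24,0,0,0,1],[-0.739,-0.552,0.4,0,0,0,1],[-0.739,-0.552,0.55,0,0,0,1],[-0.739,-0.552,0.65,0,0,0,1],[-0.739,-0.552,0.73,0,0,0,1],[-0.739,-0.552,0.73,0,0,0,1],[-0.739,-0.552,0.73,0,0,0,0],[-0.739,-0.552,0.73,0,0,0,0],[-0.739,-0.552,0.73,0,0,0,0],[-0.739,-0.552,0.73,0,0,0,0],[-0.739,-0.552,0.73,0,0,0,0],[-0.739,-0.552,0.73,0,0,0,0]]' 60
python3 -c "
from h import *
f=frame('side');save(f,'g1')
go(.490,.10,.16)"
```

```text
clock: 2.95
position: [0.4913, 0.3736, 0.1031]
tool_rot: [3.141, 0.001, -3.141]
force: [-2.9, -0.4, 9.5]
grip_width: 0.0282
finger_force: 58.7
go [ 0.007 -1.367 -0.285] [0.001 0.    0.   ] at [0.4913 0.3735 0.1031] [ 3.141e+00  1.000e-03 -3.141e+00] t 3.0 w 0.0282 F [-1.8 -0.7  8.8]
```

```bash
python3 -m inch '[[0,0,-0.05,0,0,0,0],[0,0,-0.1,0,0,0,0],[0,0,-0.17,0,0,0,0],[0,0,-0.25,0,0,0,0],[0,-0.1,-0.25,0,0,0,0],[0,-0.25,-0.25,0,0,0,0],[0.02,-0.4,-0.25,0,0,0,0],[0.03,-0.55,-0.25,0,0,0,0],[0.04,-0.7,-0.25,0,0,0,0],[0.04,-0.8,-0.25,0,0,0,0],[0.04,-0.8,-0.25,0,0,0,0]]' 60
python3 -c "
from h import *
go(.475,.092,.1);go(.475,.092,.0425)"
```

```text
clock: 4.38
position: [0.4834, 0.2115, 0.1525]
tool_rot: [-3.141, 0.0, 3.14]
force: [0.8, -0.4, -1.8]
grip_width: 0.0287
finger_force: 59.4
go [ 0.041 -0.597  0.263] [-0.     0.    -0.001] at [0.4834 0.2115 0.1525] [-3.141  0.     3.14 ] t 4.4 w 0.0287 F [ 0.8 -0.4 -1.8]
go [ 0.041 -0.597  0.55 ] [-0.     0.    -0.001] at [0.4834 0.2115 0.1525] [-3.141  0.     3.14 ] t 4.4 w 0.0287 F [ 0.8 -0.4 -1.8]
```

View pics/g1.png

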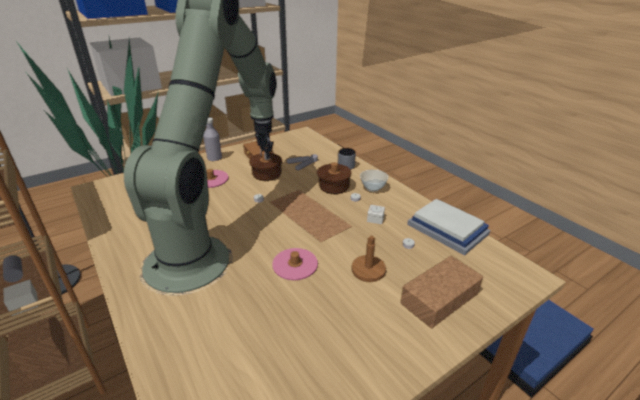

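The side view shows the gripper on the left pot's knob at (266,155), and the rest of the scene unchanged. The lid is lifted and held (force −1.8 N, width 28.7 mm). Next I lay it on the mat.

```bash
python3 -m inch '[[0,-0.12,0,0,0,0,0],[0.02,-0.27,0,0,0,0,0],[0.041,-0.45,0.05,0,0,0,0],[0.041,-0.597,0.1,0,0,0,0],[0.041,-0.597,0.25,0,0,0,0],[0.041,-0.597,0.38,0,0,0,0],[0.041,-0.597,0.47,0,0,0,0],[0.041,-0.597,0.52,0,0,0,0],[0.041,-0.597,0.55,0,0,0,0],[0.041,-0.597,0.55,0,0,0,0],[0.041,-0.597,0.55,0,0,0,0.5],[0.041,-0.597,0.55,0,0,0,1],[0.041,-0.597,0.55,0,0,0,1],[0.041,-0.597,0.4,0,0,0,1],[0.041,-0.597,0.2,0,0,0,1],[0.041,-0.597,-0.1,0,0,0,1],[0.041,-0.597,-0.25,0,0,0,1],[0.041,-0.597,-0.25,0,0,0,1]]'
python3 -c "
from h import *
go(.680,.1185,.17);go(.680,.1185,.102)"
```

```text
clock: 6.62
position: [0.476, 0.094, 0.2045]
tool_rot: [3.14, 0.004, -3.141]
force: [0.6, 0.4, -0.8]
grip_width: 0.0854
finger_force: 0.0
go [-1.019  0.122  0.177] [0.001 0.003 0.   ] at [0.476  0.094  0.2045] [ 3.14   0.004 -3.141] t 6.6 w 0.0854 F [ 0.6  0.4 -0.8]
go [-1.018  0.122  0.517] [0.001 0.003 0.   ] at [0.476  0.094  0.2045] [ 3.14   0.004 -3.141] t 6.6 w 0.0854 F [ 0.6  0.4 -0.8]
```

```bash
python3 -m inch '[[-0.25,0.04,0,0,0,0,1],[-0.5,0.08,0,0,0,0,1],[-0.75,0.12,0.1,0,0,0,1],[-1,0.12,0.17,0,0,0,1],[-1,0.12,0.17,0,0,0,1],[-1,0.12,0.17,0,0,0,1]]' 
python3 -c "
from h import *
f=frame('top');W=cloud(f);z=W[...,2];save(f,'t1')
P=W[(z>.03)&(z<.06)&(W[...,0]>.38)&(W[...,0]<.58)&(abs(W[...,1]-.09)<.06)];print('lid1 knob',circ(P),P.mean(0))
P=W[(z>.068)&(z<.09)&(W[...,0]>.59)&(W[...,0]<.78)&(abs(W[...,1]-.119)<.1)];print('lid2',circ(P),len(P))
P=W[(z>.05)&(z<.072)&(W[...,0]>.40)&(W[...,0]<.58)&(abs(W[...,1]-.374)<.1)];print('potL rim',circ(P),len(P))
P=W[(z>-.01)&(z<.072)&(np.hypot(W[...,0]-.491,W[...,1]-.374)<.05)];print('potL in',np.histogram(P[:,2],bins=[-.01,.02,.03,.04,.05,.058,.066]))
go(.680,.1185,.102)"
```

```text
clock: 7.38
position: [0.6741, 0.1179, 0.1672]
tool_rot: [-3.141, -0.002, -3.141]
force: [-0.3, 0.4, 0.1]
grip_width: 0.0857
finger_force: 0.0Traceback (most recent call last):
  File "<string>", line 4, in <module>
    P=W[(z>.03)&(z<.06)&(W[...,0]>.38)&(W[...,0]<.58)&(abs(W[...,1]-.09)<.06)];print('lid1 knob',circ(P),P.mean(0))
                                                                                                 ~~~~^^^
  File "h.py", line 19, in circ
    p=P[:,:2].astype(np.float32); h=cv2.convexHull(p*1000)/1000; (c,r)=cv2.minEnclosingCircle(h*1000); return np.round(c,1),round(r,1)
                                    ~~~~~~~~~~~~~~~~~~~~~~^~~~~
TypeError: unsupported operand type(s) for /: 'NoneType' and 'int'
```

View pics/t1.png

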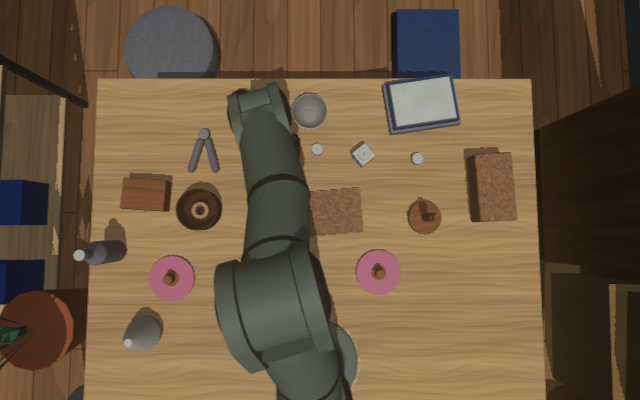

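The top view shows the left pot open with a ring at (199,210), and the arm covering both lids. I'll grip the second knob at its measured place.

```bash
python3 -m inch '[[-0.03,0.003,0.1,0,0,0,1],[-0.03,0.003,0.2,0,0,0,1],[-0.03,0.003,0.28,0,0,0,1],[-0.03,0.003,0.33,0,0,0,1],[-0.03,0.003,0.33,0,0,0,1],[-0.03,0.003,0.33,0,0,0,0],[-0.03,0.003,0.33,0,0,0,0],[-0.03,0.003,0.33,0,0,0,0],[-0.03,0.003,0.33,0,0,0,0],[-0.03,0.003,0.33,0,0,0,0],[-0.03,0.003,0.33,0,0,0,0]]' 60
python3 -c "
from h import *
go(.489,-.072,.15);go(.680,.1,.16)"
```

```text
clock: 8.8
position: [0.6813, 0.1186, 0.103]
tool_rot: [3.141, 0.001, -3.141]
force: [-2.4, -0.1, 6.0]
grip_width: 0.0288
finger_force: 59.0
go [ 0.962 -0.953 -0.236] [0. 0. 0.] at [0.6813 0.1186 0.103 ] [ 3.141e+00  1.000e-03 -3.141e+00] t 8.8 w 0.0288 F [-2.4 -0.1  6. ]
go [ 0.006 -0.093 -0.285] [0. 0. 0.] at [0.6813 0.1186 0.103 ] [ 3.141e+00  1.000e-03 -3.141e+00] t 8.8 w 0.0288 F [-2.4 -0.1  6. ]
```

```bash
python3 -m inch '[[0,0,-0.06,0,0,0,0],[0,0,-0.12,0,0,0,0],[0,0,-0.2,0,0,0,0],[0.1,-0.1,-0.25,0,0,0,0],[0.25,-0.25,-0.25,0,0,0,0],[0.4,-0.4,-0.25,0,0,0,0],[0.55,-0.55,-0.25,0,0,0,0],[0.7,-0.7,-0.25,0,0,0,0],[0.82,-0.82,-0.25,0,0,0,0],[0.92,-0.91,-0.25,0,0,0,0],[0.962,-0.953,-0.2,0,0,0,0],[0.962,-0.953,-0.1,0,0,0,0],[0.962,-0.953,0.02,0,0,0,0],[0.962,-0.953,0.14,0,0,0,0],[0.962,-0.953,0.22,0,0,0,0],[0.962,-0.953,0.27,0,0,0,0],[0.962,-0.953,0.3,0,0,0,0],[0.962,-0.953,0.3,0,0,0,0]]'
```

```text
clock: 11.05
position: [0.4889, -0.0722, 0.0423]
tool_rot: [-3.142, -0.0, -3.141]
force: [0.6, 0.2, -1.3]
grip_width: 0.0283
finger_force: 59.3
```

```bash
python3 -m inch '[[0,0,0,0,0,0,0.5],[0,0,0,0,0,0,1],[0,0,0,0,0,0,1],[0,0,-0.2,0,0,0,1],[0,0,-0.45,0,0,0,1],[0,0,-0.7,0,0,0,1],[0,-0.2,-0.9,0,0,0,1],[0,-0.5,-0.9,0,0,0,1],[0,-0.8,-0.9,0,0,0,1],[0,-1,-0.9,0,0,0,1],[0,-1,-0.9,0,0,0,1]]'
cat >> h.py <<'E'
def reg(W,c,r,lo,hi):
    return W[(W[...,2]>lo)&(W[...,2]<hi)&(np.hypot(W[...,0]-c[0],W[...,1]-c[1])<r)]
def rep2(n,P): print(n,len(P),*( (circ(P),np.round(P.mean(0),4)) if len(P)>4 else ()))
E
python3 - <<'E'
from h import *
for n in('top','side'):
    f=frame(n);W=cloud(f);save(f,n+'2')
    for k,c in dict(N=(.681,.119),L=(.491,.374)).items():
        rep2(n+k+' rim',reg(W,c,.085,.058,.08))
        rep2(n+k+' r1',reg(W,c,.045,.028,.042))
        rep2(n+k+' r2',reg(W,c,.045,.055,.068))
    for c in((.475,.092),(.489,-.072)): rep2(n+' knob',reg(W,c,.03,.035,.06)); rep2(n+' disc',reg(W,c,.085,.010,.02))
a=frame('top');cv2.imwrite('pics/crop2.png',cv2.resize(a['img'][100:270,150:370],(792,612),interpolation=cv2.INTER_CUBIC)[:600,:,::-1])
E
```

```text
clock: 12.42
position: [0.4879, -0.2754, 0.2222]
tool_rot: [-3.141, -0.0, 3.138]
force: [-0.4, 1.5, -0.6]
grip_width: 0.0856
finger_force: 0.0
topN rim 387 (array([682.9, 118.6]), 67.3) [0.6838 0.1187 0.0645]
topN r1 35 (array([676.8, 113.6]), 26.8) [0.6751 0.112  0.0341]
topN r2 166 (array([684.8, 117.1]), 27.8) [0.6845 0.1169 0.0623]
topL rim 252 (array([494.2, 375.4]), 67.2) [0.4948 0.3775 0.0659]
topL r1 169 (array([493.2, 373.9]), 28.7) [0.4926 0.3742 0.0346]
topL r2 0
top knob 69 (array([475.4,  91.5]), 14.8) [0.4751 0.0912 0.0512]
top disc 1431 (array([476.9,  92.8]), 83.0) [0.475  0.0923 0.015 ]
top knob 66 (array([488.7, -73.7]), 14.7) [ 0.4885 -0.0739  0.0522]
top disc 1389 (array([484.8, -73.8]), 83.7) [ 0.4882 -0.0737  0.0149]
sideN rim 138 (array([679. , 119.9]), 71.7) [0.6731 0.1234 0.0615]
sideN r1 6 (array([677.9, 114.6]), 25.6) [0.6724 0.1106 0.0403]
sideN r2 62 (array([683. , 120.1]), 29.3) [0.6821 0.1179 0.0593]
sideL rim 101 (array([493. , 375.7]), 72.1) [0.4912 0.3718 0.0623]
sideL r1 20 (array([491. , 382.4]), 22.8) [0.4964 0.3898 0.0322]
sideL r2 0
side knob 47 (array([470.9,  91.3]), 16.3) [0.4704 0.089  0.0454]
side disc 451 (array([471.8,  90.8]), 76.1) [0.4687 0.0844 0.0129]
side knob 52 (array([487.3, -74.6]), 16.2) [ 0.4839 -0.0769  0.0457]
side disc 594 (array([486.3, -72.3]), 75.7) [ 0.4821 -0.0804  0.0127]
```

View pics/crop2.png

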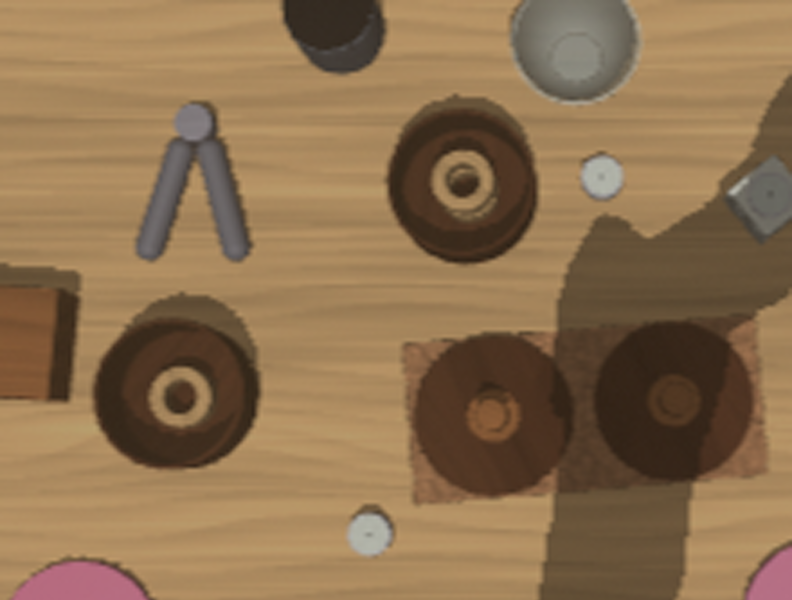

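Both pots are open. The upper pot has two stacked rings, in the crop at (463,180), and the left pot has one at (180,396). Both lids lie knob up on the mat at (493,413) and (673,398). Comparing release positions with the images, the top view is off by about −1.5 mm in y. Next is the top ring of pot N.

```bash
python3 -m inch '[[-0.15,0.3,0,0,0,0,0.85],[-0.3,0.6,0,0,0,0,0.85],[-0.5,0.9,0,0,0,0,0.85],[-0.6,1,0,0,0,0,0.85],[-0.6,1,0,0,0,0,0.85],[-0.6,1,0,0,0,0,0.85]]' 40
python3 -c "
from h import *
go(.6845,.119,.12);go(.6845,.119,.051)"
```

```text
clock: 13.32
position: [0.6083, -0.0715, 0.2222]
tool_rot: [-3.141, -0.0, -3.14]
force: [-0.2, -0.0, -0.6]
grip_width: 0.0723
finger_force: 0.0
go [-0.383  0.952  0.511] [-0.    -0.     0.001] at [ 0.6083 -0.0715  0.2222] [-3.141 -0.    -3.14 ] t 13.3 w 0.0723 F [-0.2 -0.  -0.6]
go [-0.383  0.952  0.856] [-0.    -0.     0.001] at [ 0.6083 -0.0715  0.2222] [-3.141 -0.    -3.14 ] t 13.3 w 0.0723 F [-0.2 -0.  -0.6]
```

```bash
python3 -m inch '[[-0.1,0.25,0,0,0,0,0.85],[-0.2,0.5,0,0,0,0,0.85],[-0.3,0.75,0.2,0,0,0,0.85],[-0.383,0.952,0.35,0,0,0,0.85],[-0.383,0.952,0.45,0,0,0,0.85],[-0.383,0.952,0.5,0,0,0,0.85],[-0.383,0.952,0.6,0,0,0,0.85],[-0.383,0.952,0.7,0,0,0,0.85],[-0.383,0.952,0.8,0,0,0,0.85],[-0.383,0.952,0.856,0,0,0,0.85],[-0.383,0.952,0.856,0,0,0,0.85],[-0.383,0.952,0.856,0,0,0,0.4],[-0.383,0.952,0.856,0,0,0,0.4],[-0.383,0.952,0.856,0,0,0,0.4],[-0.383,0.952,0.856,0,0,0,0.4]]' 40
python3 -c "
from h import *
go(.6845,-.0811,.2);go(.4675,-.363,.2)"
```

```text
clock: 15.2
position: [0.6858, 0.1184, 0.0521]
tool_rot: [3.141, 0.002, -3.141]
force: [-1.4, -0.6, 7.0]
grip_width: 0.0553
finger_force: 42.8
go [ 0.006 -0.997 -0.74 ] [0.    0.001 0.   ] at [0.6858 0.1184 0.0521] [ 3.141e+00  2.000e-03 -3.141e+00] t 15.2 w 0.0553 F [-1.4 -0.6  7. ]
go [ 1.092 -2.406 -0.742] [0.    0.001 0.   ] at [0.6858 0.1184 0.0521] [ 3.141e+00  2.000e-03 -3.141e+00] t 15.2 w 0.0553 F [-1.4 -0.6  7. ]
```

```bash
python3 -m inch '[[0,0,-0.06,0,0,0,0.4],[0,0,-0.15,0,0,0,0.4],[0,0,-0.3,0,0,0,0.4],[0,0,-0.5,0,0,0,0.4],[0.05,-0.1,-0.7,0,0,0,0.4],[0.15,-0.3,-0.74,0,0,0,0.4],[0.25,-0.5,-0.74,0,0,0,0.4],[0.35,-0.7,-0.74,0,0,0,0.4],[0.45,-0.9,-0.74,0,0,0,0.4],[0.5,-1,-0.74,0,0,0,0.4],[0.5,-1,-0.74,0,0,0,0.4]]'
python3 -m inch '[[0.1,-0.2,0,0,0,0,0.4],[0.2,-0.4,0,0,0,0,0.4],[0.3,-0.6,0,0,0,0,0.4],[0.4,-0.8,0,0,0,0,0.4],[0.5,-1,0,0,0,0,0.4],[0.5,-1,0,0,0,0,0.4]]'
python3 -c "
from h import *
go(.4675,-.363,.2)"
```

```text
clock: 16.58
position: [0.5851, -0.0831, 0.2002]
tool_rot: [-3.141, 0.001, 3.14]
force: [0.0, 0.2, -0.7]
grip_width: 0.0559
finger_force: 42.5
clock: 17.32
position: [0.4848, -0.2839, 0.1996]
tool_rot: [-3.141, 0.0, 3.139]
force: [0.3, -0.3, -1.2]
grip_width: 0.0556
finger_force: 42.5
go [ 0.085 -0.396 -0.002] [-0.001  0.    -0.002] at [ 0.4848 -0.2839  0.1996] [-3.141  0.     3.139] t 17.3 w 0.0556 F [ 0.3 -0.3 -1.2]
```

```bash
python3 -m inch '[[0.04,-0.15,0,0,0,0,0.4],[0.079,-0.3,0,0,0,0,0.4],[0.079,-0.396,0.03,0,0,0,0.4],[0.079,-0.396,0.07,0,0,0,0.4],[0.079,-0.396,0.07,0,0,0,0.4]]'
python3 - <<'E'
from h import *
go(.4688,-.363,.15)
f=frame('side');W=cloud(f);save(f,'s3')
for h in (.03,.05,.07,.09):rep2('post',reg(W,(.465,-.364),.03,h,h+.02))
rep2('sq',reg(W,(.465,-.364),.02,.118,.132))
rep2('ring',reg(W,(.465,-.364),.05,.160,.195))
cv2.imwrite('pics/c3.png',cv2.resize(f['img'][180:300,310:430],(600,600),interpolation=cv2.INTER_CUBIC)[:,:,::-1])
E
```

```text
clock: 17.95
position: [0.4703, -0.3593, 0.1842]
tool_rot: [3.14, -0.001, -3.139]
force: [-0.0, 0.2, 0.1]
grip_width: 0.0555
finger_force: 42.5
go [ 0.007 -0.019  0.171] [ 0.001 -0.001  0.001] at [ 0.4703 -0.3593  0.1842] [ 3.140e+00 -1.000e-03 -3.139e+00] t 17.9 w 0.0555 F [-0.   0.2  0.1]
post 43 (array([ 465. , -367.1]), 14.0) [ 0.4595 -0.3709  0.0404]
post 41 (array([ 463.3, -365.6]), 13.1) [ 0.4596 -0.3701  0.0597]
post 45 (array([ 464. , -367.2]), 13.2) [ 0.4598 -0.3703  0.0803]
post 46 (array([ 463.8, -365. ]), 13.1) [ 0.46   -0.3693  0.1009]
sq 32 (array([ 464.5, -364.6]), 11.4) [ 0.4629 -0.3661  0.1256]
ring 274 (array([ 469. , -359.5]), 42.3) [ 0.46   -0.363   0.1839]
```

View pics/c3.png

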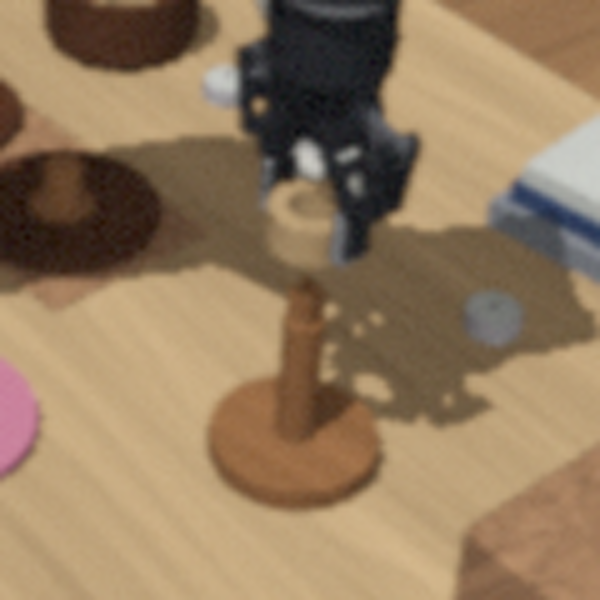

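The side crop shows the ring at (302,225), bore up, directly over the post tip at (307,290). I'll descend gently while watching the force.

```bash
python3 -m inch '[[0,0,0,0,0,0,0.4],[0,0,0.05,0,0,0,0.4],[0,0,0.1,0,0,0,0.4],[0,0,0.14,0,0,0,0.4],[0,0,0.16,0,0,0,0.4],[0,0,0.16,0,0,0,0.4]]'
python3 -c "
from h import *
go(.4688,-.363,.13)"
```

```text
clock: 18.75
position: [0.4696, -0.3609, 0.1528]
tool_rot: [3.141, -0.0, -3.141]
force: [-0.5, 0.1, 0.2]
grip_width: 0.0555
finger_force: 42.5
go [ 0.004 -0.01   0.114] [ 0. -0.  0.] at [ 0.4696 -0.3609  0.1528] [ 3.141 -0.    -3.141] t 18.8 w 0.0555 F [-0.5  0.1  0.2]
```

```bash
python3 -m inch '[[0.004,-0.01,0.02,0,0,0,0.4],[0.004,-0.01,0.06,0,0,0,0.4],[0.004,-0.01,0.1,0,0,0,0.4],[0.004,-0.01,0.13,0,0,0,0.4],[0.004,-0.01,0.13,0,0,0,0.4]]'
python3 -c "
from h import *
go(.4688,-.363,.09)"
```

```text
clock: 19.38
position: [0.4687, -0.3628, 0.1265]
tool_rot: [3.141, -0.001, -3.141]
force: [0.8, 0.2, 0.3]
grip_width: 0.0552
finger_force: 42.5
go [-0.    -0.001  0.183] [ 0. -0.  0.] at [ 0.4687 -0.3628  0.1265] [ 3.141e+00 -1.000e-03 -3.141e+00] t 19.4 w 0.0552 F [0.8 0.2 0.3]
```

```bash
python3 -m inch '[[0,0,0.05,0,0,0,0.4],[0,0,0.1,0,0,0,0.4],[0,0,0.15,0,0,0,0.4],[0,0,0.17,0,0,0,0.4],[0,0,0.17,0,0,0,0.4],[0,0,0.17,0,0,0,0.75],[0,0,0.17,0,0,0,0.75],[0,0,0.17,0,0,0,0.75],[0,0,0,0,0,0,0.8],[0,0,-0.2,0,0,0,0.8],[0,0,-0.4,0,0,0,0.8],[0,0.2,-0.45,0,0,0,0.8],[0,0.4,-0.45,0,0,0,0.8],[-0.1,0.7,-0.45,0,0,0,0.8],[-0.2,1,-0.45,0,0,0,0.8],[-0.2,1,-0.45,0,0,0,0.8]]'
python3 - <<'E'
from h import *
for n in('top','side'):
    f=frame(n);W=cloud(f)
    rep2(n+' ring',reg(W,(.467,-.364),.04,.040,.055))
    rep2(n+' ringhi',reg(W,(.467,-.364),.04,.058,.11))
    rep2(n+' N r1',reg(W,(.681,.119),.045,.026,.042))
go(.6845,.119,.2)
E
```

```text
clock: 21.38
position: [0.5103, -0.1581, 0.2174]
tool_rot: [3.14, 0.001, -3.134]
force: [-0.0, -0.5, 0.1]
grip_width: 0.0682
finger_force: 0.0
top ring 8 (array([ 466.3, -381.8]), 19.6) [ 0.4554 -0.3816  0.0479]
top ringhi 3
top N r1 164 (array([682.9, 115.7]), 28.4) [0.6823 0.1158 0.0345]
side ring 133 (array([ 467.4, -365.6]), 29.4) [ 0.461  -0.3701  0.0462]
side ringhi 117 (array([ 464.5, -364.7]), 13.4) [ 0.4597 -0.3699  0.0854]
side N r1 18 (array([685.5, 124.6]), 25.7) [0.6814 0.1291 0.0309]
go [-0.881  1.406  0.086] [-0.     0.     0.001] at [ 0.5089 -0.1625  0.2172] [-3.141  0.    -3.14 ] t 21.5 w 0.0682 F [-0.2 -0.8 -0.4]
```

```bash
python3 -m inch '[[-0.2,0.3,0,0,0,0,0.8],[-0.4,0.6,0,0,0,0,0.8],[-0.6,0.9,0,0,0,0,0.8],[-0.75,1,0,0,0,0,0.8],[-0.75,1,0,0,0,0,0.8],[-0.75,1,0,0,0,0,0.8]]'
python3 -c "
from h import *
go(.6823,.117,.027)"
```

```text
clock: 22.22
position: [0.6585, 0.0353, 0.2167]
tool_rot: [-3.141, -0.001, 3.14]
force: [0.9, -0.2, -0.5]
grip_width: 0.0682
finger_force: 0.0
go [-0.119  0.41   0.948] [-0.001 -0.    -0.001] at [0.6585 0.0353 0.2167] [-3.141e+00 -1.000e-03  3.140e+00] t 22.2 w 0.0682 F [ 0.9 -0.2 -0.5]
```

```bash
python3 -m inch '[[-0.06,0.2,0.1,0,0,0,0.8],[-0.119,0.41,0.3,0,0,0,0.8],[-0.119,0.41,0.5,0,0,0,0.8],[-0.119,0.41,0.55,0,0,0,0.8],[-0.119,0.41,0.6,0,0,0,0.8],[-0.119,0.41,0.7,0,0,0,0.8],[-0.119,0.41,0.8,0,0,0,0.8],[-0.119,0.41,0.88,0,0,0,0.8],[-0.119,0.41,0.93,0,0,0,0.8],[-0.119,0.41,0.948,0,0,0,0.8],[-0.119,0.41,0.948,0,0,0,0.8],[-0.119,0.41,0.948,0,0,0,0.4],[-0.119,0.41,0.948,0,0,0,0.4],[-0.119,0.41,0.948,0,0,0,0.4],[-0.119,0.41,0.948,0,0,0,0.4]]' 40
python3 -c "
from h import *
go(.6858,.1184,.2)"
```

```text
clock: 24.1
position: [0.6846, 0.1194, 0.0304]
tool_rot: [3.141, 0.005, -3.141]
force: [-4.4, -2.2, 33.5]
grip_width: 0.0555
finger_force: 35.4
go [-0.01  -0.004 -0.848] [0.    0.003 0.   ] at [0.6846 0.1194 0.0304] [ 3.141  0.005 -3.141] t 24.1 w 0.0555 F [-4.4 -2.2 33.5]
```

```bash
python3 -m inch '[[0,0,-0.06,0,0,0,0.4],[0,0,-0.15,0,0,0,0.4],[0,0,-0.3,0,0,0,0.4],[0,0,-0.5,0,0,0,0.4],[0,0,-0.7,0,0,0,0.4],[0.15,-0.3,-0.86,0,0,0,0.4],[0.25,-0.5,-0.86,0,0,0,0.4],[0.35,-0.7,-0.86,0,0,0,0.4],[0.45,-0.9,-0.86,0,0,0,0.4],[0.5,-1,-0.86,0,0,0,0.4],[0.5,-1,-0.86,0,0,0,0.4]]'
python3 -m inch '[[0.1,-0.2,0,0,0,0,0.4],[0.2,-0.4,0,0,0,0,0.4],[0.3,-0.6,0,0,0,0,0.4],[0.4,-0.8,0,0,0,0,0.4],[0.5,-1,0,0,0,0,0.4],[0.5,-1,0,0,0,0,0.4],[0.5,-1,0,0,0,0,0.4]]'
python3 -c "
from h import *
go(.4695,-.363,.19)"
```

```text
clock: 25.48
position: [0.5823, -0.0822, 0.2001]
tool_rot: [-3.141, 0.001, 3.14]
force: [0.6, 0.9, 0.0]
grip_width: 0.055
finger_force: 42.4
clock: 26.35
position: [0.4838, -0.2797, 0.1996]
tool_rot: [3.141, 0.001, -3.14]
force: [1.0, 1.6, 1.3]
grip_width: 0.0549
finger_force: 42.4
go [ 0.072 -0.416  0.048] [0.    0.    0.001] at [ 0.4838 -0.2797  0.1996] [ 3.141e+00  1.000e-03 -3.140e+00] t 26.4 w 0.0549 F [1.  1.6 1.3]
```

```bash
python3 -m inch '[[0.04,-0.2,0.02,0,0,0,0.4],[0.072,-0.35,0.04,0,0,0,0.4],[0.072,-0.416,0.04,0,0,0,0.4],[0.072,-0.416,0.04,0,0,0,0.4],[0.072,-0.416,0.04,0,0,0,0.4],[0.072,-0.416,0.04,0,0,0,0.4]]'
python3 - <<'E'
from h import *
go(.4695,-.363,.14)
f=frame('side');W=cloud(f);hsv=cv2.cvtColor(f['img'],cv2.COLOR_RGB2HSV)
cv2.imwrite('pics/c4.png',cv2.resize(f['img'][180:300,310:430],(600,600),interpolation=cv2.INTER_CUBIC)[:,:,::-1])
for u in (0,): 
  P=reg(W,(.468,-.363),.045,.16,.178); L=P[:,:2]@np.array([.818,-.576]); print(len(P),np.percentile(L,[1,99]))
  P=reg(W,(.468,-.363),.045,.06,.11); L=P[:,:2]@np.array([.818,-.576]); print(len(P),np.percentile(L,[1,99]))
E
```

```text
clock: 27.1
position: [0.4689, -0.3631, 0.1917]
tool_rot: [3.141, 0.0, -3.139]
force: [0.6, -0.2, -1.0]
grip_width: 0.0556
finger_force: 42.5
go [-0.003  0.     0.258] [0.    0.    0.001] at [ 0.4689 -0.3631  0.1917] [ 3.141  0.    -3.139] t 27.1 w 0.0556 F [ 0.6 -0.2 -1. ]
59 [0.56342122 0.61159372]
113 [0.57731538 0.60310208]
```

View pics/c4.png

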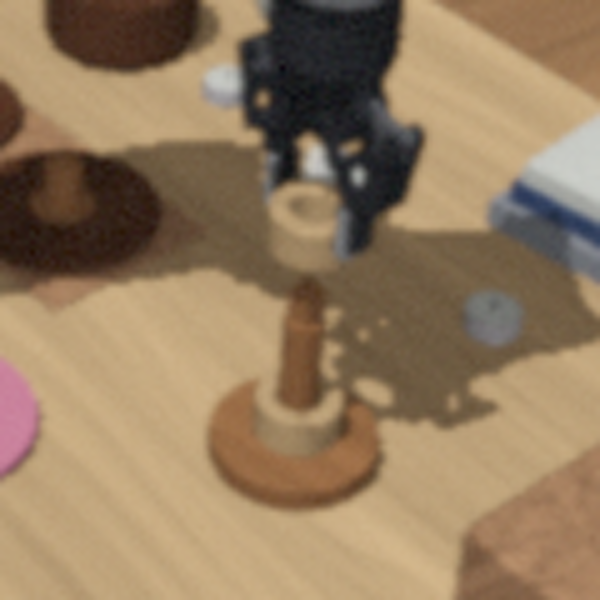

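The crop shows the first ring lying on the foot at (300,420) and the second held above the tip at (308,225), aligned. Now I'll go down.

```bash
python3 -m inch '[[0,0,0.08,0,0,0,0.4],[0,0,0.14,0,0,0,0.4],[0,0,0.2,0,0,0,0.4],[0,0,0.23,0,0,0,0.4],[0,0,0.26,0,0,0,0.4],[0,0,0.29,0,0,0,0.4],[0,0,0.29,0,0,0,0.4]]'
python3 -c "
from h import *
go(.4695,-.363,.092)"
```

```text
clock: 28.02
position: [0.4682, -0.3641, 0.1332]
tool_rot: [3.141, -0.0, -3.141]
force: [0.6, -0.0, -0.5]
grip_width: 0.0552
finger_force: 42.5
go [-0.007  0.005  0.206] [ 0. -0.  0.] at [ 0.4682 -0.3641  0.1332] [ 3.141 -0.    -3.141] t 28.0 w 0.0552 F [ 0.6 -0.  -0.5]
```

```bash
python3 -m inch '[[0,0.003,0.05,0,0,0,0.4],[0,0.003,0.1,0,0,0,0.4],[0,0.003,0.15,0,0,0,0.4],[0,0.003,0.2,0,0,0,0.4],[0,0.003,0.2,0,0,0,0.4],[0,0.003,0.2,0,0,0,0.75],[0,0.003,0.2,0,0,0,0.75],[0,0.003,0.2,0,0,0,0.75],[0,0.003,0,0,0,0,0.8],[0,0.003,-0.2,0,0,0,0.8],[0,0.003,-0.4,0,0,0,0.8],[0,0.2,-0.45,0,0,0,0.8],[0,0.4,-0.45,0,0,0,0.8],[0,0.7,-0.45,0,0,0,0.8],[0,1,-0.45,0,0,0,0.8],[0,1,-0.45,0,0,0,0.8]]'
python3 -m inch '[[0,0.3,0,0,0,0,0.8],[0,0.6,0,0,0,0,0.8],[0,0.9,0,0,0,0,0.8],[0,1,0,0,0,0,0.8],[0,1,0,0,0,0,0.8]]'
python3 -m inch '[[0,0.3,0,0,0,0,0.8],[0,0.6,0,0,0,0,0.8],[0,0.9,0,0,0,0,0.8],[0,1,0,0,0,0,0.8],[0,1,0,0,0,0,0.8]]'
python3 - <<'E'
from h import *
for n in('top','side'):
    f=frame(n);W=cloud(f)
    P=reg(W,(.464,-.364),.04,.022,.11);P=P[np.hypot(P[:,0]-.464,P[:,1]+.364)>.018];print(n,'ringtop',len(P),np.percentile(P[:,2],[50,98]))
    P=reg(W,(.681,.119),.045,-.01,.07);print('potN z',len(P),np.percentile(P[:,2],[50,98]))
    rep2(n+' L ring',reg(W,(.493,.374),.045,.026,.042))
    rep2(n+' holder',reg(W,(.673,-.16),.06,.035,.06))
go(.4935,.3755,.2);go(.4935,.3755,.029)
E
```

```text
clock: 30.02
position: [0.4686, -0.1601, 0.224]
tool_rot: [3.141, 0.001, -3.135]
force: [1.1, -0.1, 0.6]
grip_width: 0.0683
finger_force: 0.0
clock: 30.65
position: [0.4683, 0.0366, 0.2237]
tool_rot: [3.141, 0.0, -3.139]
force: [0.4, -0.8, -0.5]
grip_width: 0.0682
finger_force: 0.0
clock: 31.28
position: [0.4684, 0.2354, 0.2233]
tool_rot: [-3.141, -0.0, -3.141]
force: [0.4, -1.6, -0.1]
grip_width: 0.0681
finger_force: 0.0
top ringtop 238 [0.06810571 0.08054537]
potN z 547 [0.00673199 0.01195179]
top L ring 0
top holder 284 (array([ 660.4, -186.1]), 36.8) [ 0.6601 -0.1865  0.0451]
side ringtop 287 [0.05784408 0.07611135]
potN z 1 [0.00993811 0.00993811]
side L ring 25 (array([491.8, 384.1]), 22.5) [0.496  0.3897 0.0316]
side holder 142 (array([ 659.7, -184.8]), 37.5) [ 0.6568 -0.1888  0.0421]
go [-0.123  0.709  0.116] [-0.001 -0.    -0.001] at [0.4686 0.2337 0.2234] [-3.141 -0.     3.14 ] t 31.4 w 0.0682 F [ 0.7 -0.9 -0. ]
go [-0.124  0.71   0.971] [-0.001 -0.    -0.001] at [0.4686 0.2337 0.2234] [-3.141 -0.     3.14 ] t 31.4 w 0.0682 F [ 0.7 -0.9 -0. ]
```

```bash
python3 -m inch '[[-0.04,0.25,0,0,0,0,0.8],[-0.08,0.5,0.1,0,0,0,0.8],[-0.124,0.71,0.3,0,0,0,0.8],[-0.124,0.71,0.5,0,0,0,0.8],[-0.124,0.71,0.55,0,0,0,0.8],[-0.124,0.71,0.6,0,0,0,0.8],[-0.124,0.71,0.7,0,0,0,0.8],[-0.124,0.71,0.8,0,0,0,0.8],[-0.124,0.71,0.88,0,0,0,0.8],[-0.124,0.71,0.93,0,0,0,0.8],[-0.124,0.71,0.955,0,0,0,0.8],[-0.124,0.71,0.955,0,0,0,0.8],[-0.124,0.71,0.955,0,0,0,0.4],[-0.124,0.71,0.955,0,0,0,0.4],[-0.124,0.71,0.955,0,0,0,0.4],[-0.124,0.71,0.955,0,0,0,0.4]]' 40
```

```text
clock: 33.38
position: [0.4929, 0.3781, 0.0335]
tool_rot: [3.141, 0.001, -3.141]
force: [-2.5, -1.9, 8.4]
grip_width: 0.0553
finger_force: 40.9
```

```bash
python3 -m inch '[[0,0,-0.06,0,0,0,0.4],[0,0,-0.15,0,0,0,0.4],[0,0,-0.3,0,0,0,0.4],[0,0,-0.5,0,0,0,0.4],[0,0,-0.7,0,0,0,0.4],[0,-0.15,-0.85,0,0,0,0.4],[0,-0.35,-0.85,0,0,0,0.4],[0,-0.55,-0.85,0,0,0,0.4],[0,-0.75,-0.85,0,0,0,0.4],[0,-0.9,-0.85,0,0,0,0.4],[0,-1,-0.85,0,0,0,0.4],[0,-1,-0.85,0,0,0,0.4]]'
python3 -m inch '[[0,-0.2,0,0,0,0,0.4],[0,-0.4,0,0,0,0,0.4],[0,-0.6,0,0,0,0,0.4],[0,-0.8,0,0,0,0,0.4],[0,-1,0,0,0,0,0.4],[0,-1,0,0,0,0,0.4]]'
python3 -m inch '[[0,-0.2,0,0,0,0,0.4],[0,-0.4,0,0,0,0,0.4],[0,-0.6,0,0,0,0,0.4],[0,-0.8,0,0,0,0,0.4],[0,-1,0,0,0,0,0.4],[0,-1,0,0,0,0,0.4],[0,-1,0,0,0,0,0.4]]'
python3 - <<'E'
from h import *
go(.468,-.3635,.197)
f=frame('side');save(f,'s5');cv2.imwrite('pics/c5.png',cv2.resize(f['img'][180:300,310:430],(600,600),interpolation=cv2.INTER_CUBIC)[:,:,::-1])
E
```

```text
clock: 34.88
position: [0.4931, 0.1769, 0.2033]
tool_rot: [3.142, 0.001, 3.141]
force: [-0.2, 0.9, -0.2]
grip_width: 0.0548
finger_force: 42.4
clock: 35.62
position: [0.4932, -0.0238, 0.2028]
tool_rot: [-3.141, 0.0, 3.139]
force: [0.7, 0.3, -0.1]
grip_width: 0.0547
finger_force: 42.4
clock: 36.5
position: [0.4938, -0.2205, 0.2025]
tool_rot: [3.141, 0.0, -3.139]
force: [0.0, 0.3, -0.4]
grip_width: 0.0552
finger_force: 42.5
go [ 0.131 -0.715  0.027] [0.    0.    0.001] at [ 0.4938 -0.2205  0.2025] [ 3.141  0.    -3.139] t 36.5 w 0.0552 F [ 0.   0.3 -0.4]
```

View pics/c5.png

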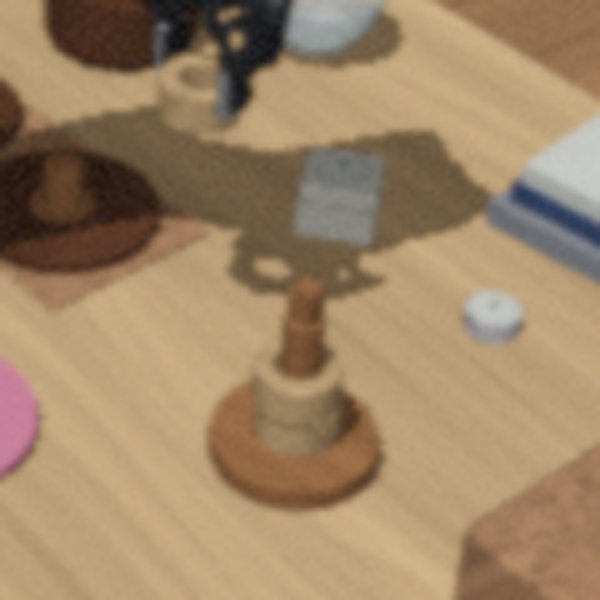

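The crop shows two rings stacked flat on the foot at (298,400). The third is held at (195,90), and the displaced holder stands upright at (340,195). I'll place the third ring.

```bash
python3 -m inch '[[0.03,-0.2,0,0,0,0,0.4],[0.06,-0.4,0,0,0,0,0.4],[0.1,-0.6,0,0,0,0,0.4],[0.131,-0.715,0.027,0,0,0,0.4],[0.131,-0.715,0.05,0,0,0,0.4],[0.131,-0.715,0.05,0,0,0,0.4],[0.131,-0.715,0.05,0,0,0,0.4],[0.131,-0.715,0.05,0,0,0,0.4]]'
python3 -c "
from h import *
go(.468,-.3635,.14)
f=frame('side');W=cloud(f)
a=np.array([.818,-.576])
for lo,hi in((.165,.182),(.08,.11),(.05,.075)):
  P=reg(W,(.466,-.363),.04,lo,hi);L=P[:,:2]@a; print(len(P),np.percentile(L,[1,99]))
"
```

```text
clock: 37.55
position: [0.4674, -0.3645, 0.1928]
tool_rot: [-3.142, 0.0, -3.14]
force: [-0.1, 0.2, 0.0]
grip_width: 0.0553
finger_force: 42.5
go [-0.003  0.005  0.264] [-0.     0.     0.001] at [ 0.4674 -0.3645  0.1928] [-3.142  0.    -3.14 ] t 37.5 w 0.0553 F [-0.1  0.2  0. ]
95 [0.56338161 0.61163487]
74 [0.57735527 0.6034725 ]
166 [0.5615799  0.61432651]
```

```bash
python3 -m inch '[[-0.003,0.004,0.08,0,0,0,0.4],[-0.003,0.004,0.14,0,0,0,0.4],[-0.003,0.004,0.19,0,0,0,0.4],[-0.003,0.004,0.22,0,0,0,0.4],[-0.003,0.004,0.25,0,0,0,0.4],[-0.003,0.004,0.28,0,0,0,0.4],[-0.003,0.004,0.28,0,0,0,0.4]]'
python3 -c "
from h import *
go(.468,-.3635,.107)"
```

```text
clock: 38.48
position: [0.4674, -0.3643, 0.1362]
tool_rot: [3.141, -0.0, -3.141]
force: [-0.5, 0.5, -1.4]
grip_width: 0.055
finger_force: 42.5
go [-0.003  0.004  0.146] [ 0. -0.  0.] at [ 0.4674 -0.3643  0.1362] [ 3.141 -0.    -3.141] t 38.5 w 0.055 F [-0.5  0.5 -1.4]
```

```bash
python3 -m inch '[[-0.002,0.003,0.05,0,0,0,0.4],[-0.002,0.003,0.1,0,0,0,0.4],[-0.002,0.003,0.14,0,0,0,0.4],[-0.002,0.003,0.14,0,0,0,0.4],[-0.002,0.003,0.14,0,0,0,0.75],[-0.002,0.003,0.14,0,0,0,0.75],[-0.002,0.003,0.14,0,0,0,0.75],[0,0,0,0,0,0,0.8],[0,0,-0.2,0,0,0,0.8],[0,0,-0.4,0,0,0,0.8],[0,0.3,-0.45,0,0,0,1],[0,0.6,-0.45,0,0,0,1],[0,0.9,-0.45,0,0,0,1],[0,1,-0.45,0,0,0,1],[0,1,-0.45,0,0,0,1]]'
cat >> h.py <<'E'
def sq(P):
    (c,s,a)=cv2.minAreaRect((P[:,:2]*1000).astype(np.float32)); return np.round(c,1),np.round(s,1),round(a,1)
E
python3 - <<'E'
from h import *
for n in('top','side'):
    f=frame(n);W=cloud(f);save(f,n+'6')
    P=reg(W,(.464,-.364),.04,.022,.125);P=P[np.hypot(P[:,0]-.466,P[:,1]+.364)>.018];print(n,'ringtop',len(P),np.percentile(P[:,2],[50,98]))
    P=reg(W,(.660,-.186),.06,.038,.06);rep2(n+' holder',P);print(sq(P))
    print('square end',sq(reg(W,(.466,-.364),.03,.116,.133)))
    # colour-edge: stand square end
    x=f['img']; 
    if n=='top': a=x[135:235,330:450]; cv2.imwrite('pics/c6.png',cv2.resize(a,(720,600),interpolation=cv2.INTER_CUBIC)[:,:,::-1])
    else: b=x[230:280,345:395]; cv2.imwrite('pics/c7.png',cv2.resize(b,(600,600),interpolation=cv2.INTER_CUBIC)[:,:,::-1])
E
```

```text
clock: 40.35
position: [0.4676, -0.163, 0.2269]
tool_rot: [-3.142, 0.001, -3.138]
force: [1.1, -0.9, 0.2]
grip_width: 0.0855
finger_force: 0.0
top ringtop 29 [0.10463338 0.1088621 ]
top holder 286 (array([ 660.8, -188.6]), 36.9) [ 0.6603 -0.1879  0.0453]
(array([ 661.1, -188.4]), array([55.8, 55.9]), 40.8)
square end (array([0., 0.]), array([0., 0.]), 0.0)
side ringtop 418 [0.07163254 0.1038398 ]
side holder 139 (array([ 658.4, -187.9]), 36.5) [ 0.6568 -0.1891  0.0424]
(array([ 658.5, -188. ]), array([60.1, 55.5]), 42.6)
square end (array([ 463.9, -366.8]), array([15.8, 22.5]), 63.1)
```

View pics/c6.png

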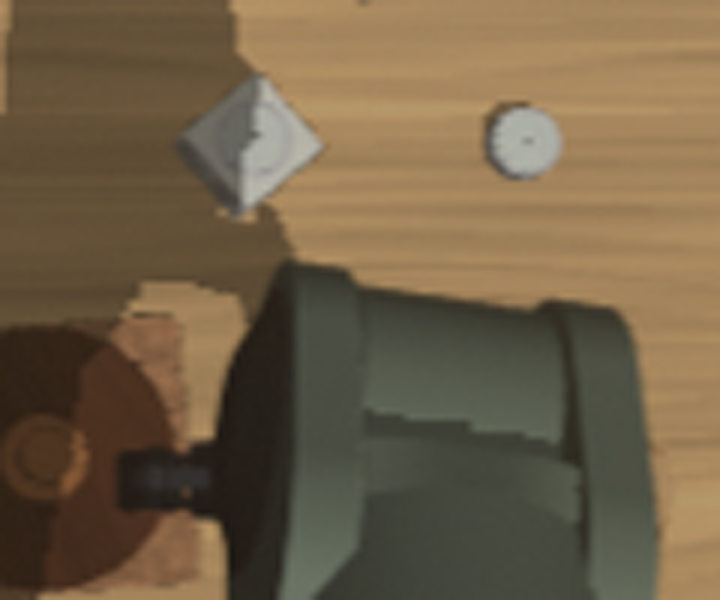

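View pics/c7.png

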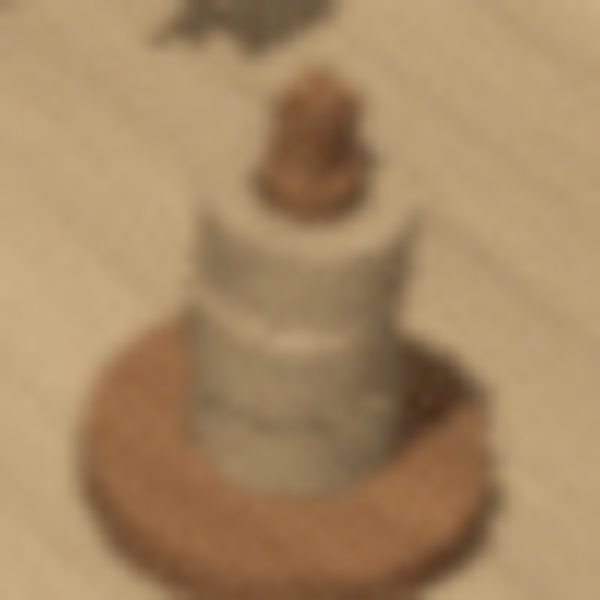

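All three rings are on the post, stacked flat (crop c7), with the square end clear above them. The holder is upright at about 41°, at (0.661,−0.187). I'll move above it, then measure the square end's angle from both views.

```bash
python3 -m inch '[[-0.2,0,0,0,0,-0.1,1],[-0.4,0,0,0,0,-0.2,1],[-0.6,-0.03,0,0,0,-0.3,1],[-0.8,-0.08,0.1,0,0,-0.4,1],[-0.96,-0.12,0.2,0,0,-0.453,1],[-0.96,-0.12,0.2,0,0,-0.453,1],[-0.96,-0.12,0.2,0,0,-0.453,1],[-0.96,-0.12,0.2,0,0,-0.453,1]]'
python3 - <<'E'
from h import *
from scipy.optimize import minimize_scalar
def lfit(P):
    best=None
    for a in np.arange(0,90,1.):
        c,s=np.cos(np.radians(a)),np.sin(np.radians(a)); X=P[:,0]*c+P[:,1]*s; Y=-P[:,0]*s+P[:,1]*c
        for s1 in(1,-1):
            for s2 in(1,-1):
                m=lambda p:np.minimum(abs(s1*X-p[0]),abs(s2*Y-p[1])).mean()
                A=np.percentile(s1*X,[50,70,80,90,95]);B=np.percentile(s2*Y,[50,70,80,90,95])
                v=min(m((i,j)) for i in A for j in B)
                if best is None or v<best[0]: best=(v,a,s1,s2)
    return best
Q=[];T=[];H=[]
for i in range(8):
    f=frame('side');Q.append(reg(cloud(f),(.465,-.364),.02,.116,.131))
    f=frame('top');W=cloud(f);T.append(reg(W,(.467,-.364),.02,.130,.145))
    P=reg(W,(.660,-.187),.06,.038,.06)
    if len(P)>20:H.append(sq(P))
Q=np.vstack(Q);T=np.vstack(T);print(len(Q),lfit(Q));a=Q[:,:2]@np.array([.818,-.576]);print('lateral',np.percentile(a,[0,1,99,100]))
print('top',len(T),sq(T),T.mean(0));print(H[:2])
p=Q[:,:2]-Q[:,:2].mean(0);print(np.histogram2d(p@[.818,-.576]*1000,p@[.576,.818]*1000,bins=[np.arange(-13,14,2),np.arange(-9,10,2)])[0].astype(int))
cv2.imwrite('pics/c8.png',cv2.resize(f['img'][205:230,410:440],(600,500),interpolation=cv2.INTER_CUBIC)[:,:,::-1])
go(.6605,-.187,.026,np.pi+np.radians(40.8));print(bot.observe()['qpos'])
E
```

```text
clock: 41.45
position: [0.6591, -0.1887, 0.1874]
tool_rot: [-3.141, 0.0, -2.43]
force: [0.2, -0.5, 0.5]
grip_width: 0.0857
finger_force: 0.0
257 (np.float64(0.0011105617769832843), np.float64(14.0), -1, -1)
lateral [0.57875966 0.57883658 0.60103267 0.60118874]
top 0 (array([0., 0.]), array([0., 0.]), 0.0) [nan nan nan]
[(array([ 659.5, -186.5]), array([55.6, 52.5]), 39.9), (array([ 656.9, -183.9]), array([55.8, 46.1]), 42.6)]
[[ 0  0  0  0  0  0  0  0  0]
 [ 0  0  0  0  1  3 17  7  3]
 [ 0  0  0  1  4 12  4  2  0]
 [ 0  0  1  1  1  6  2  3  0]
 [ 0  1  1  8 13  5  3  0  0]
 [ 1  1 13 12  3  3  1  0  0]
 [ 3  4  2  1  0  0  0  0  0]
 [ 3  8  8  2  0  0  0  0  0]
 [ 0  5  9  9  3  2  0  0  0]
 [ 0  0  1  1  2  0  0  0  0]
 [ 0  0  0  6 11  8  3  1  0]
 [ 0  0  0  0  0  4  4  0  0]
 [ 0  0  0  0  0  6  8  6  1]]
go [-0.008  0.001  0.802] [ 0. -0.  0.] at [ 0.6594 -0.1882  0.1865] [ 3.142 -0.    -2.429] t 42.2 w 0.0854 F [ 0.3 -0.5 -0.2]
[ 0.36368124  0.69301045 -0.28156876  1.46868205  0.21122324  1.00981572
  2.3141036 ]<stdin>:21: RuntimeWarning: Mean of empty slice.
  ret = um.true_divide(
```

View pics/c8.png

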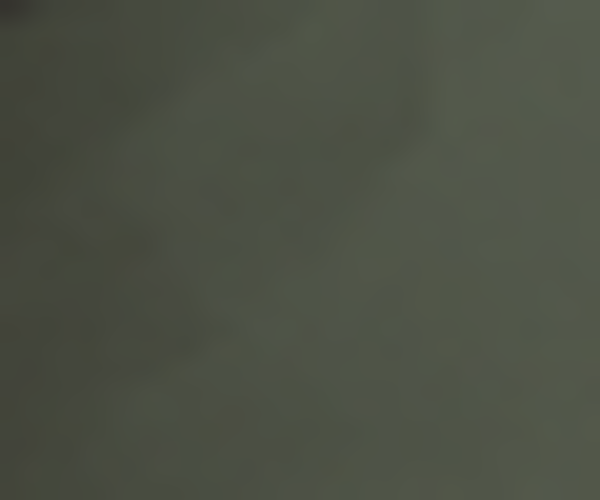

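The crop is useless because the arm covers the stand. The side depth profile, though, shows a clean L: face normals at about 12° (mod 90°). The last joint is near its limit, so I'll turn the tool by 90° before gripping.

```bash
python3 -m inch '[[0,0,0,0,0,0.12,1],[0,0,0,0,0,0.24,1],[0,0,0,0,0,0.36,1],[0,0,0,0,0,0.48,1],[0,0,0,0,0,0.6,1],[0,0,0,0,0,0.72,1],[0,0,0,0,0,0.84,1],[0,0,0,0,0,0.96,1],[0,0,0,0,0,1,1],[0,0,0,0,0,1,1],[0,0,0,0,0,1,1]]'
python3 -c "
from h import *
go(.6605,-.187,.026,np.pi+np.radians(40.8-90));print(bot.observe()['qpos'])
f=frame('side');P=reg(cloud(f),(.658,-.187),.06,.038,.06);rep2('h',P);print(sq(P))"
```

```text
clock: 43.62
position: [0.6594, -0.1882, 0.1865]
tool_rot: [3.142, -0.0, 2.285]
force: [-0.8, 0.8, -0.7]
grip_width: 0.0854
finger_force: 0.0
go [0.001 0.008 0.803] [ 0.    -0.     0.001] at [ 0.6594 -0.1882  0.1865] [ 3.142 -0.     2.285] t 43.6 w 0.0854 F [-0.8  0.8 -0.7]
[ 0.12308204  0.68571139  0.11224126  1.48416899 -0.08579799  0.97647924
  0.9722901 ]
h 141 (array([ 658. , -185.4]), 38.8) [ 0.6572 -0.1895  0.0423]
(array([ 658.6, -187.6]), array([60.8, 56.2]), 39.3)
```

```bash
python3 -m inch '[[0,0.008,0.2,0,0,0,1],[0,0.008,0.4,0,0,0,1],[0,0.008,0.55,0,0,0,1],[0,0.008,0.68,0,0,0,1],[0,0.008,0.76,0,0,0,1],[0,0.008,0.8,0,0,0,1],[0,0.008,0.8,0,0,0,1],[0,0.008,0.8,0,0,0,0.4],[0,0.008,0.8,0,0,0,0.4],[0,0.008,0.8,0,0,0,0.4],[0,0.008,0.8,0,0,0,0.4],[0,0.008,0.8,0,0,0,0.4]]' 50
python3 -c "
from h import *
go(.662,-.187,.2,np.pi+np.radians(12-90));go(.4675,-.363,.2,np.pi+np.radians(12-90))"
```

```text
clock: 45.18
position: [0.6612, -0.1873, 0.0276]
tool_rot: [3.141, 0.001, 2.283]
force: [-1.1, 0.4, 5.8]
grip_width: 0.0554
finger_force: 53.7
go [-0.002  0.005 -0.862] [0.001 0.001 0.32 ] at [ 0.6612 -0.1873  0.0276] [3.141e+00 1.000e-03 2.283e+00] t 45.2 w 0.0554 F [-1.1  0.4  5.8]
go [-0.033 -1.306 -0.863] [0.001 0.001 0.32 ] at [ 0.6612 -0.1873  0.0276] [3.141e+00 1.000e-03 2.283e+00] t 45.2 w 0.0554 F [-1.1  0.4  5.8]
```

```bash
python3 -m inch '[[0,0,-0.06,0,0,0,0.4],[0,0,-0.15,0,0,0,0.4],[0,0,-0.3,0,0,0,0.4],[0,0,-0.5,0,0,0,0.4],[0,0,-0.7,0,0,0.05,0.4],[0,-0.1,-0.85,0,0,0.1,0.4],[0,-0.25,-0.86,0,0,0.15,0.4],[0,-0.4,-0.86,0,0,0.2,0.4],[0,-0.55,-0.86,0,0,0.25,0.4],[-0.01,-0.7,-0.86,0,0,0.32,0.4],[-0.02,-0.8,-0.86,0,0,0.32,0.4],[-0.02,-0.9,-0.86,0,0,0.32,0.4],[-0.02,-0.9,-0.86,0,0,0.32,0.4]]'
python3 -c "
from h import *
go(.4675,-.363,.2,np.pi+np.radians(12-90))"
```

```text
clock: 46.8
position: [0.526, -0.309, 0.1989]
tool_rot: [3.142, 0.0, 1.78]
force: [0.6, 0.6, -1.6]
grip_width: 0.0552
finger_force: 53.2
go [-0.203 -0.342 -0.005] [ 0.  0. -0.] at [ 0.526  -0.309   0.1989] [3.142 0.    1.78 ] t 46.8 w 0.0552 F [ 0.6  0.6 -1.6]
```

```bash
python3 -m inch '[[-0.1,-0.17,0,0,0,0,0.4],[-0.203,-0.342,0,0,0,0,0.4],[-0.203,-0.342,0.03,0,0,0,0.4],[-0.203,-0.342,0.05,0,0,0,0.4],[-0.203,-0.342,0.05,0,0,0,0.4],[-0.203,-0.342,0.05,0,0,0,0.4]]'
python3 - <<'E'
from h import *
go(.4675,-.363,.15,np.pi+np.radians(12-90))
f=frame('side');W=cloud(f);L=np.array([.818,-.576])
cv2.imwrite('pics/c9.png',cv2.resize(f['img'][200:280,330:410],(600,600),interpolation=cv2.INTER_CUBIC)[:,:,::-1])
x=f['img'].astype(int); 
P=W[(W[...,2]>.163)&(W[...,2]<.18)&(np.hypot(W[...,0]-.465,W[...,1]+.364)<.05)&(x.min(2)>90)];print(len(P),np.percentile(P[:,:2]@L,[1,99]))
P=reg(W,(.465,-.364),.02,.115,.131);print(len(P),np.percentile(P[:,:2]@L,[1,99]))
E
```

```text
clock: 47.55
position: [0.4692, -0.3612, 0.1885]
tool_rot: [3.141, -0.0, 1.782]
force: [0.3, -0.1, -1.6]
grip_width: 0.0553
finger_force: 53.5
go [-0.007 -0.01   0.193] [ 0.    -0.     0.001] at [ 0.4692 -0.3612  0.1885] [ 3.141 -0.     1.782] t 47.5 w 0.0553 F [ 0.3 -0.1 -1.6]
109 [0.55190962 0.62791267]
34 [0.57883154 0.60111085]
```

View pics/c9.png

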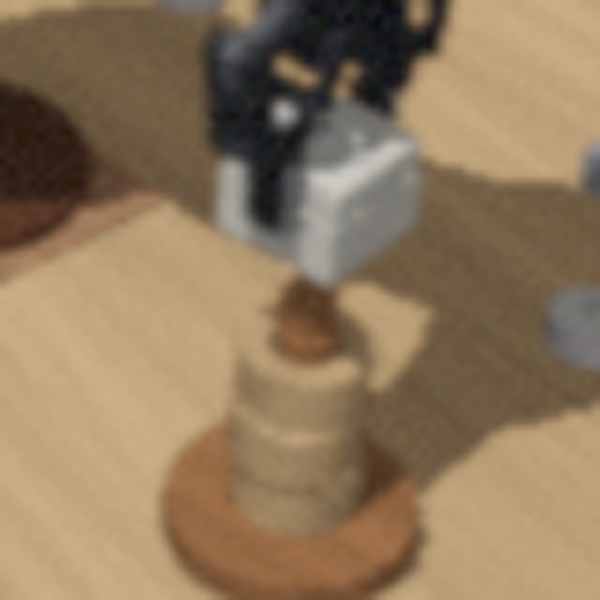

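The crop shows the holder held level at (320,195) just above the square end at (307,315), with its faces turned like the post's. I'll centre it and lower to just above the tip for a numeric check.

```bash
python3 -m inch '[[-0.007,-0.01,0.02,0,0,0,0.4],[-0.007,-0.01,0.06,0,0,0,0.4],[-0.007,-0.01,0.09,0,0,0,0.4],[-0.007,-0.01,0.1,0,0,0,0.4],[-0.007,-0.01,0.1,0,0,0,0.4],[-0.007,-0.01,0.1,0,0,0,0.4]]'
python3 - <<'E'
from h import *
go(.4675,-.363,.15,np.pi+np.radians(12-90))
f=frame('side');W=cloud(f);L=np.array([.818,-.576]);x=f['img'].astype(int)
sat=x.max(2)-x.min(2); vv,uu=np.mgrid[0:400,0:640]
for v in range(222,246,2):
    r=[u for u in range(345,400) if sat[v,u]<25 and x[v,u].min()>75 and W[v,u,2]>.13]
    p=[u for u in range(345,400) if W[v,u,2]>.108 and sat[v,u]>30 and W[v,u,2]<.14 and np.hypot(W[v,u,0]-.465,W[v,u,1]+.364)<.02]
    print(v,r[:1],r[-1:],p[:1],p[-1:])
def proj(P): q=f['R']@P+f['t']; return q[:2]/q[2]*f['f']+[f['cx'],f['cy']]
print([np.round(proj(np.array([.4655,-.3645,z])),1) for z in(.02,.076,.112,.13,.14,.183)])
for z0 in(.15,.17):
  P=W[(W[...,2]>z0)&(W[...,2]<z0+.012)&(np.hypot(W[...,0]-.465,W[...,1]+.364)<.05)&(x.min(2)>75)&(sat<25)];print(len(P),np.percentile(P[:,:2]@L,[1,99]))
E
```

```text
clock: 48.35
position: [0.467, -0.3637, 0.1687]
tool_rot: [3.141, 0.0, 1.78]
force: [0.1, 0.8, -1.6]
grip_width: 0.0548
finger_force: 53.5
go [0.003 0.003 0.093] [0. 0. 0.] at [ 0.467  -0.3637  0.1687] [3.141 0.    1.78 ] t 48.4 w 0.0548 F [ 0.1  0.8 -1.6]
222 [366] [381] [] []
224 [371] [384] [] []
226 [370] [384] [] []
228 [359] [384] [] []
230 [359] [384] [] []
232 [359] [384] [] []
234 [359] [384] [] []
236 [360] [383] [] []
238 [364] [380] [] []
240 [367] [377] [] []
242 [370] [374] [367] [368]
244 [] [] [366] [374]
[array([368.3, 265.4]), array([369.6, 251.9]), array([370.5, 242.9]), array([370.9, 238.2]), array([371.2, 235.6]), array([372.3, 224.2])]
65 [0.55285009 0.6280517 ]
69 [0.55380597 0.62619736]
```

```bash
python3 -m inch '[[0.003,0.002,0.02,0,0,0,0.4],[0.003,0.002,0.04,0,0,0,0.4],[0.003,0.002,0.055,0,0,0,0.4],[0.003,0.002,0.07,0,0,0,0.4],[0.003,0.002,0.07,0,0,0,0.4]]'
python3 -c "
from h import *
go(.4675,-.363,.1385,np.pi+np.radians(12-90))"
```

```text
clock: 49.02
position: [0.467, -0.3629, 0.1542]
tool_rot: [-3.141, -0.0, 1.78]
force: [-0.1, 0.5, -2.6]
grip_width: 0.0552
finger_force: 53.5
go [-0.001  0.002  0.079] [-0. -0.  0.] at [ 0.467  -0.3629  0.1542] [-3.141 -0.     1.78 ] t 49.0 w 0.0552 F [-0.1  0.5 -2.6]
```

```bash
python3 -m inch '[[0,0.002,0.02,0,0,0,0.4],[0,0.002,0.04,0,0,0,0.4],[0,0.002,0.055,0,0,0,0.4],[0,0.002,0.07,0,0,0,0.4],[0,0.002,0.07,0,0,0,0.4]]'
python3 -c "
from h import *
go(.4675,-.363,.1385,np.pi+np.radians(12-90))"
```

```text
clock: 49.65
position: [0.4674, -0.3628, 0.1403]
tool_rot: [-3.141, -0.0, 1.78]
force: [0.2, 0.3, -2.1]
grip_width: 0.055
finger_force: 53.5
go [-0.001  0.     0.009] [-0. -0.  0.] at [ 0.4674 -0.3628  0.1403] [-3.141 -0.     1.78 ] t 49.6 w 0.055 F [ 0.2  0.3 -2.1]
```

Lower a last 1 mm, then release and back off toward the mat to look at it.

```bash
python3 -m inch '[[0,0,0.006,0,0,0,0.4],[0,0,0.006,0,0,0,0.4],[0,0,0.006,0,0,0,0.7],[0,0,0.006,0,0,0,0.8],[0,0,0.006,0,0,0,0.8],[0,0,-0.1,0,0,0,0.8],[0,0,-0.25,0,0,0,0.8],[0,0,-0.4,0,0,0,1],[0,0.2,-0.45,0,0,-0.1,1],[0,0.5,-0.45,0,0,-0.2,1],[0,0.8,-0.45,0,0,-0.3,1],[0,1,-0.45,0,0,-0.42,1],[0.1,1,-0.45,0,0,-0.54,1],[0.4,1,-0.45,0,0,-0.66,1],[0.7,1,-0.45,0,0,-0.78,1],[0.9,1,-0.45,0,0,-0.867,1],[1,1,-0.45,0,0,-0.867,1],[1,1,-0.45,0,0,-0.867,1]]'
python3 - <<'E'
from h import *
for n in('top','side'):
    f=frame(n);W=cloud(f)
    P=reg(W,(.465,-.364),.05,.145,.17);rep2(n+' holder top',P);print(sq(P))
    for c in((.475,.092),(.489,-.072)): rep2(n+' knob',reg(W,c,.06,.035,.06))
    if n=='side': cv2.imwrite('pics/c10.png',cv2.resize(f['img'][200:300,330:430],(600,600),interpolation=cv2.INTER_CUBIC)[:,:,::-1])
go(.489,-.072,.12)
E
```

```text
clock: 51.9
position: [0.6216, -0.1249, 0.2307]
tool_rot: [3.142, 0.0, 3.141]
force: [0.7, -0.4, -0.6]
grip_width: 0.0855
finger_force: 0.0
top holder top 374 (array([ 467.1, -364.2]), 37.7) [ 0.4669 -0.3621  0.157 ]
(array([ 467.3, -364. ]), array([55.6, 57.5]), 11.7)
top knob 68 (array([475.4,  91.5]), 14.9) [0.4751 0.0914 0.0519]
top knob 67 (array([488.5, -73.8]), 14.5) [ 0.4886 -0.0737  0.0519]
side holder top 260 (array([ 464.5, -363. ]), 38.7) [ 0.4619 -0.367   0.1536]
(array([ 464.9, -363.8]), array([59. , 56.4]), 13.1)
side knob 48 (array([472.6,  92.3]), 16.2) [0.4706 0.0887 0.0452]
side knob 52 (array([486.9, -76. ]), 16.8) [ 0.484  -0.0774  0.046 ]
go [0.664 0.274 0.552] [-0.001  0.    -0.002] at [ 0.6217 -0.1271  0.2305] [-3.141  0.     3.139] t 52.0 w 0.0855 F [ 0.2 -0.3  0.3]
```

View pics/c10.png

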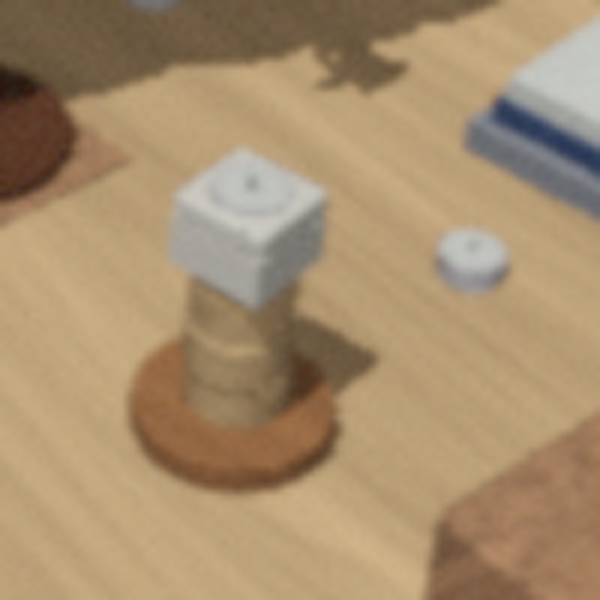

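The crop shows the holder level on the post at (248,225), its underside down over the shoulder with the rings below. Its measured top is at 0.156–0.157 m, so it is seated. Now the right lid goes onto pot N.

```bash
python3 -m inch '[[0.2,0.1,0,0,0,0,1],[0.45,0.2,0.1,0,0,0,1],[0.664,0.274,0.3,0,0,0,1],[0.664,0.274,0.5,0,0,0,1],[0.664,0.274,0.65,0,0,0,1],[0.664,0.274,0.75,0,0,0,1],[0.664,0.274,0.85,0,0,0,1],[0.664,0.274,0.92,0,0,0,1],[0.664,0.274,0.945,0,0,0,1],[0.664,0.274,0.945,0,0,0,1],[0.664,0.274,0.945,0,0,0,0],[0.664,0.274,0.945,0,0,0,0],[0.664,0.274,0.945,0,0,0,0],[0.664,0.274,0.945,0,0,0,0],[0.664,0.274,0.945,0,0,0,0],[0.664,0.274,0.945,0,0,0,0]]' 60
python3 -c "
from h import *
go(.683,.120,.14)"
```

```text
clock: 54.0
position: [0.4889, -0.0709, 0.042]
tool_rot: [-3.141, 0.001, -3.141]
force: [-1.9, 0.3, 10.9]
grip_width: 0.0286
finger_force: 58.4
go [-0.971  0.954 -0.49 ] [-0.  0.  0.] at [ 0.4889 -0.0709  0.042 ] [-3.141e+00  1.000e-03 -3.141e+00] t 54.0 w 0.0286 F [-1.9  0.3 10.9]
```

```bash
python3 -m inch '[[0,0,-0.06,0,0,0,0],[0,0,-0.15,0,0,0,0],[0,0,-0.3,0,0,0,0],[0,0,-0.45,0,0,0,0],[0,0,-0.58,0,0,0,0],[-0.1,0.1,-0.6,0,0,0,0],[-0.25,0.25,-0.6,0,0,0,0],[-0.4,0.4,-0.6,0,0,0,0],[-0.55,0.55,-0.6,0,0,0,0],[-0.7,0.7,-0.6,0,0,0,0],[-0.82,0.82,-0.6,0,0,0,0],[-0.92,0.91,-0.6,0,0,0,0],[-0.971,0.954,-0.55,0,0,0,0],[-0.971,0.954,-0.5,0,0,0,0],[-0.971,0.954,-0.45,0,0,0,0],[-0.971,0.954,-0.4,0,0,0,0],[-0.971,0.954,-0.36,0,0,0,0],[-0.971,0.954,-0.36,0,0,0,0],[-0.971,0.954,-0.36,0,0,0,0]]'
python3 -c "
from h import *
go(.683,.120,.1045)"
```

```text
clock: 56.38
position: [0.683, 0.12, 0.1138]
tool_rot: [3.142, 0.0, -3.141]
force: [0.0, 0.6, -1.6]
grip_width: 0.0283
finger_force: 59.3
go [-0.     0.     0.047] [0. 0. 0.] at [0.683  0.12   0.1138] [ 3.142  0.    -3.141] t 56.4 w 0.0283 F [ 0.   0.6 -1.6]
```

```bash
python3 -m inch '[[0,0,0.02,0,0,0,0],[0,0,0.04,0,0,0,0],[0,0,0.047,0,0,0,0],[0,0,0.047,0,0,0,0],[0,0,0.047,0,0,0,0.5],[0,0,0.047,0,0,0,1],[0,0,0.047,0,0,0,1],[0,0,-0.1,0,0,0,1],[0,0,-0.3,0,0,0,1],[0,0,-0.5,0,0,0,1],[0,-0.2,-0.55,0,0,0,1],[0,-0.5,-0.55,0,0,0,1],[0,-0.8,-0.55,0,0,0,1],[0,-1,-0.55,0,0,0,1],[0,-1,-0.55,0,0,0,1]]'
python3 - <<'E'
from h import *
f=frame('top');W=cloud(f)
rep2('lidN',reg(W,(.683,.12),.09,.07,.09));rep2('knobN',reg(W,(.683,.12),.05,.1,.13))
rep2('knob',reg(W,(.475,.092),.06,.035,.06)); rep2('rimL',reg(W,(.494,.377),.085,.058,.075))
go(.476,.093,.14);go(.476,.093,.041)
E
```

```text
clock: 58.25
position: [0.6826, -0.0844, 0.2235]
tool_rot: [-3.14, -0.0, 3.137]
force: [-0.6, 0.8, 0.2]
grip_width: 0.0854
finger_force: 0.0
lidN 1560 (array([682.9, 118.4]), 74.1) [0.6816 0.1179 0.077 ]
knobN 77 (array([682.8, 118. ]), 15.0) [0.6813 0.1171 0.1137]
knob 69 (array([475.5,  91.6]), 14.8) [0.4751 0.0912 0.0518]
rimL 250 (array([494.5, 375.3]), 67.2) [0.4945 0.3775 0.0658]
go [1.036 0.87  0.417] [-0.    -0.    -0.001] at [ 0.6828 -0.0814  0.2235] [-3.141 -0.     3.14 ] t 58.3 w 0.0853 F [-0.1  0.6 -1.3]
go [1.036 0.871 0.912] [-0.    -0.    -0.001] at [ 0.6828 -0.0814  0.2235] [-3.141 -0.     3.14 ] t 58.3 w 0.0853 F [-0.1  0.6 -1.3]
```

Lid N is centred on its pot: (682.9,118.4) mm against the rim at (682.9,118.6). Now the other lid.

```bash
python3 -m inch '[[0.25,0.2,0,0,0,0,1],[0.5,0.4,0,0,0,0,1],[0.75,0.65,0,0,0,0,1],[0.95,0.87,0,0,0,0,1],[0.95,0.87,0,0,0,0,1],[0.95,0.87,0,0,0,0,1]]' 60
python3 -c "
from h import *
go(.476,.093,.041)"
```

```text
clock: 59.05
position: [0.4928, 0.0951, 0.2239]
tool_rot: [3.141, 0.001, -3.139]
force: [-0.5, 0.7, 0.4]
grip_width: 0.0856
finger_force: 0.0
go [ 0.085 -0.01   0.914] [0.    0.    0.002] at [0.4928 0.0951 0.2239] [ 3.141e+00  1.000e-03 -3.139e+00] t 59.0 w 0.0856 F [-0.5  0.7  0.4]
```

```bash
python3 -m inch '[[0.085,-0.01,0.2,0,0,0,1],[0.085,-0.01,0.4,0,0,0,1],[0.085,-0.01,0.6,0,0,0,1],[0.085,-0.01,0.75,0,0,0,1],[0.085,-0.01,0.85,0,0,0,1],[0.085,-0.01,0.9,0,0,0,1],[0.085,-0.01,0.914,0,0,0,1],[0.085,-0.01,0.914,0,0,0,1],[0.085,-0.01,0.914,0,0,0,0],[0.085,-0.01,0.914,0,0,0,0],[0.085,-0.01,0.914,0,0,0,0],[0.085,-0.01,0.914,0,0,0,0],[0.085,-0.01,0.914,0,0,0,0],[0.085,-0.01,0.914,0,0,0,0]]' 60
python3 -m inch '[[0,0,-0.06,0,0,0,0],[0,0,-0.15,0,0,0,0],[0,0,-0.3,0,0,0,0],[0,0,-0.45,0,0,0,0],[0,0,-0.58,0,0,0,0],[0,0.1,-0.6,0,0,0,0],[0,0.25,-0.6,0,0,0,0],[0,0.4,-0.6,0,0,0,0],[0,0.55,-0.6,0,0,0,0],[0,0.7,-0.6,0,0,0,0],[0,0.82,-0.6,0,0,0,0],[0,0.92,-0.6,0,0,0,0],[0,0.92,-0.6,0,0,0,0]]'
python3 -c "
from h import *
go(.4943,.377,.16);go(.4943,.377,.106)"
```

```text
clock: 60.8
position: [0.476, 0.0919, 0.0412]
tool_rot: [3.142, 0.001, -3.141]
force: [-2.3, -0.0, 12.4]
grip_width: 0.0283
finger_force: 58.3
clock: 62.42
position: [0.4754, 0.2772, 0.1609]
tool_rot: [3.141, -0.0, -3.139]
force: [-0.0, -1.2, -1.6]
grip_width: 0.0284
finger_force: 59.4
go [-0.096  0.499  0.005] [ 0.    -0.     0.001] at [0.4754 0.2772 0.1609] [ 3.141 -0.    -3.139] t 62.4 w 0.0284 F [-0.  -1.2 -1.6]
go [-0.096  0.499  0.275] [ 0.    -0.     0.001] at [0.4754 0.2772 0.1609] [ 3.141 -0.    -3.139] t 62.4 w 0.0284 F [-0.  -1.2 -1.6]
```

```bash
python3 -m inch '[[-0.03,0.12,0,0,0,0,0],[-0.06,0.27,0,0,0,0,0],[-0.09,0.42,0,0,0,0,0],[-0.096,0.495,0.05,0,0,0,0],[-0.096,0.495,0.12,0,0,0,0],[-0.096,0.495,0.18,0,0,0,0],[-0.096,0.495,0.22,0,0,0,0],[-0.096,0.495,0.22,0,0,0,0],[-0.096,0.495,0.22,0,0,0,0]]'
python3 -c "
from h import *
go(.4943,.377,.1035)"
```

```text
clock: 63.55
position: [0.4951, 0.3748, 0.117]
tool_rot: [3.141, 0.0, -3.141]
force: [-0.3, 0.3, -0.6]
grip_width: 0.0285
finger_force: 59.6
go [0.004 0.011 0.068] [0. 0. 0.] at [0.4951 0.3748 0.117 ] [ 3.141  0.    -3.141] t 63.5 w 0.0285 F [-0.3  0.3 -0.6]
```

```bash
python3 -m inch '[[0.004,0.011,0.03,0,0,0,0],[0.004,0.011,0.055,0,0,0,0],[0.004,0.011,0.068,0,0,0,0],[0.004,0.011,0.068,0,0,0,0],[0.004,0.011,0.068,0,0,0,0.5],[0.004,0.011,0.068,0,0,0,1],[0.004,0.011,0.068,0,0,0,1],[0,0,-0.1,0,0,0,1],[0,0,-0.3,0,0,0,1],[0,0,-0.5,0,0,0,1],[0,-0.2,-0.55,0,0,0,1],[0,-0.5,-0.55,0,0,0,1],[0,-0.8,-0.55,0,0,0,1],[0,-1,-0.55,0,0,0,1],[0,-1,-0.55,0,0,0,1]]'
python3 - <<'E'
from h import *
f=frame('top');W=cloud(f);save(f,'t9')
rep2('lidN',reg(W,(.683,.12),.09,.07,.09));rep2('lidL',reg(W,(.494,.377),.09,.07,.09));rep2('knobL',reg(W,(.494,.377),.05,.1,.13))
P=reg(W,(.465,-.364),.05,.145,.17);rep2('holder',P);print(sq(P))
E
```

```text
clock: 65.42
position: [0.4953, 0.1718, 0.227]
tool_rot: [-3.141, 0.0, 3.138]
force: [0.3, 0.8, -0.3]
grip_width: 0.0854
finger_force: 0.0
lidN 1560 (array([682.8, 118.2]), 74.2) [0.6818 0.1178 0.077 ]
lidL 641 (array([488.5, 389.8]), 71.2) [0.4793 0.4114 0.0771]
knobL 23 (array([491.4, 381.2]), 13.0) [0.491 0.382 0.115]
holder 378 (array([ 468.3, -363.8]), 38.3) [ 0.467  -0.362   0.1565]
(array([ 467. , -363.5]), array([55.9, 57.5]), 11.2)
```

View pics/t9.png

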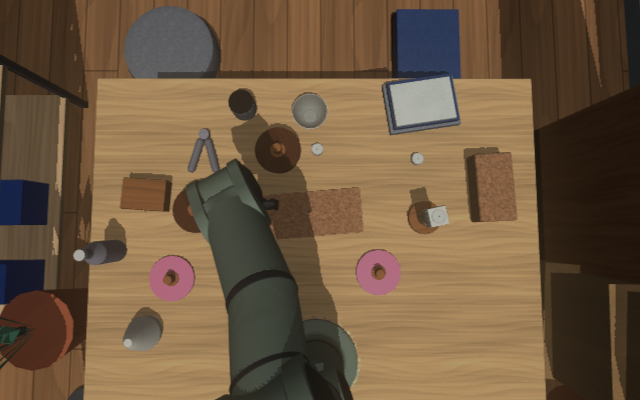

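The top view shows lid N closed at (278,150), the holder on the stand at (435,215) and the mat clear. The arm partly hides lid L at (190,207), so I'll move aside and check it.

```bash
python3 -m inch '[[0,-0.3,0,0,0,0,1],[0,-0.6,0,0,0,0,1],[0,-0.9,0,0,0,0,1],[0,-1,0,0,0,0,1],[0,-1,0,0,0,0,1],[0,-1,0,0,0,0,1]]'
python3 - <<'E'
from h import *
f=frame('top');W=cloud(f)
rep2('lidL',reg(W,(.494,.377),.09,.07,.09));rep2('lidN',reg(W,(.683,.12),.09,.07,.09));rep2('knobL',reg(W,(.494,.377),.05,.1,.13))
for c,n in(((.711,-.005),'t0'),((.667,-.343),'t1'),((.3678,.2047),'t2')): rep2(n,reg(W,c,.04,.012,.03))
f=frame('side');P=reg(cloud(f),(.464,-.364),.04,.022,.108);P=P[np.hypot(P[:,0]-.464,P[:,1]+.364)>.018];print('rings',len(P),P[:,2].max())
E
```

```text
clock: 66.22
position: [0.4954, -0.0234, 0.2267]
tool_rot: [3.141, 0.0, -3.139]
force: [0.4, -0.2, -0.6]
grip_width: 0.0851
finger_force: 0.0
lidL 1634 (array([494.2, 375.4]), 74.7) [0.4929 0.3735 0.0772]
lidN 1558 (array([682.9, 117.7]), 74.1) [0.6814 0.1176 0.077 ]
knobL 86 (array([493. , 374.5]), 14.9) [0.4928 0.3725 0.1129]
t0 111 (array([697.6,  -8.5]), 20.1) [ 0.6974 -0.0083  0.0175]
t1 110 (array([ 664.7, -344.8]), 19.9) [ 0.6645 -0.3446  0.0173]
t2 114 (array([367.7, 205. ]), 19.9) [0.3675 0.2049 0.0177]
rings 375 0.10582419826896657
```

```bash
python3 -c "
from workcell import bot
print(bot.job_done())"
```

```text
the job is handed in; nothing more can be done
None
```

I handed the job in at about 66 s: three rings are on the post, the holder is fully seated, and both lids are back, centred to within about 1 mm. The last images showed the tealights where they were, and nothing else on the table looked disturbed.

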